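Pin the swing-away strip guide to the press bed

ROBOT

A 6-joint arm with a two-finger parallel gripper is mounted at the origin on the work surface. World frame = base frame: x ahead of the robot, y to its left, z up, the work surface at z = 0. Lengths are in mm, angles in rad, forces in N, time in s.
With the tool pointing down it reaches from about 300 to 775 mm from the base axis. Payload 14.6 kg.
Tool frame: the origin (TCP) lies midway between the tips of the shut fingers; the grasp point (between the pads) lies 19 mm behind it; y points along the fingers, x is the direction in which the jaws open and shut, and the axes are right-handed (so a half turn about y gives the same grasp; the last joint's range is limited). The gripper opens to 94 mm and grips with 3 to 60 N. Pads are 16 mm wide; open, the fingers measure 119 mm over their backs; the gripper's body (75 mm by 177 mm) begins 78 mm behind the grasp point.
Start: joints at [1.042, 0.3, 1.521, -0, 1.321, -0.067], TCP at [245.054, 492.38, 179.446] pointing down, gripper open.
Joint ranges: [-3.03, 3.03], [-0.79, 2.21], [0.23, 2.52], [-1.04, 4.18], [0, 3.07], [-2.55, 2.55]. Speed limits (rad/s): [2.22, 2.22, 2.57, 3.14, 3.14, 3.14].

INTERFACE

Orientations are given as [roll, pitch, yaw] about the fixed x, y, z axes, in that order (R = Rz(yaw) Ry(pitch) Rx(roll)).
In Python, from cell import manip gives the robot as it stands.
- The arm moves only by the tool servo_tool, never from a script. Its argument "commands" is a list of rows, each an object with "dp": the shift along the tool's x, y, z in mm, a list of three; "turn": the turn, a rotation vector about the tool's x, y, z in degrees, a list of three. A call has 1 to 5 rows; each row is the pose to reach, as a shift and turn from the pose measured when the call began, along the tool's axes at that moment; what a row does not reach only later rows make up. A row lasts 1/12 s, in which the tool goes at most 41.7 mm and 7.16 degrees, less where a joint would pass 70% of its speed; a pose out of reach is approached as far as the arm can. A call with a gripper value outside its range is refused whole. "grip" is the gripper command: -1 is fully open, 1 is shut, values between are in proportion, set as the call begins (left out, the last holds). The fingers move at their own pace and stop on an object; "force" is the grip in N (left out, the last holds). Time passes only in rows, so rows that repeat a pose let the fingers close. It gives the time, the measured TCP pose, the force and the opening at its end, in the units of the state.
- manip.read_state(): the state, without advancing time (a new reading comes with each control period).
- manip.camera(name): name is "side" or "top" or "wrist"; returns a dict with "img" (420x560x3 uint8, red, green, blue), "depth" (420x560 float32, mm along the optical axis (not along the pixel's ray), 0 where there is no reading), "K" (3x3 intrinsics, pixels), "k1" (the pictures are not rectified: a ray, as slopes to the right and down, at radius r is drawn at 1 + k1 r^2 times it, then the intrinsics apply), "R" (3x3) and "t" (3): a world point X has camera coordinates R X + t; the wrist camera has in their place "hand_eye" (4x4, takes a point from camera to tool coordinates, whose origin is the TCP and whose axes are the tool frame's). Camera axes: x right, y down, z forward; pixel columns grow to the right and rows downward; lengths in mm; the calibration is good to about 2 mm. A picture is of the moment at which its call begins: read the wrist's pose just before it.
- manip.sign_off(): hands the job in, once; it reports no verdict.
The state is a dict: "clock": time; "joints": joint angles; "qd": joint speeds; "effort": joint torques, N m; "eef_pos": TCP position; "eef_rot": TCP orientation; "wrist_force": force on the tool from outside, world axes, zero at the start; "moment": the same for the moment, N m; "finger_gap": finger opening in mm.
Only numpy, scipy, OpenCV 4.12 (cv2) and the standard library are available. Lean on these libraries where they do the work, as an engineer would, in place of code of your own. Each camera call takes 0.05 s, during which the arm holds its last target.

TASK

Hinge the strip guide back onto the press bed: slide the loose aluminium guide along the bed, tongue first, into the slot of the blue hinge block until it is felt to seat, then take the steel pin with the yellow knob from its wooden stand and push it down through the block and the guide's eye until its collar is fully home on the block, and let go. Work gently: the block's bores are not exactly where they are marked, so find them by feel, never ram the guide or the pin (keep every push below about 25 N), and do not disturb the other things on the bench.

Things in the scene. Friction and masses are not known exactly. Their poses are not given: they have to be found in the camera images.
- bed: Fixed base of the blue hinge block, with the press bed. Origin: the marked (nominal) hinge axis at bench level; x points from the hinge along the bed, toward where the guide lies; z up. The bed: dark steel plate 24 mm thick, 100 wide (y -50 to 50), from x = 30 to 305. The block is 68 wide (y), 52 high, x = -30 to 20, plus flared cheeks at the slot mouth up to x = 42.
- hinge_mark (a point): Marked hinge axis at the height of the block's top (52 mm), fixed to the bed, axes as the bed's. The block was clamped by hand off this mark, up to 4.5 mm either way along x and 2 to 4.5 mm to one side along y (not shown by these readings), square to the bed. Its vertical bore, 13.5 mm wide, runs down through roof knuckle (z 39.5 to 52) and lower knuckle (z 0 to 21). It is tight: it does not yield.
- slot_mark (a point): Marked middle of the slot's end wall, 18.5 mm behind the marked axis (bed x = -18.5), 30 mm above the bench; off by as much as the bore. The horizontal slot takes the guide's tongue, opens toward +x: floor 21 high, roof 39.5 high, 42 wide; flared cheeks (52 high, x 18 to 42) widen its mouth to about 65 mm.
- ball_mark (a point): Marked hinge axis in the lower knuckle, 15 mm above the bench. Here a spring ball juts into the bore from the +y side, so the pin does not drop home by its weight: it must be pushed down the last 12 mm or so with about 2 to 12 N, and then stays.
- guide: The loose half: flat aluminium bar 36 mm wide, 12 thick, 0.35 to 0.57 kg, lying on the bed. Origin: axis of its eye at its underside; x along the bar away from the eye, z up. Bar from x = -18 (square tongue end) to 190; eye: vertical bore of 18 mm at the origin. Orange grip block 40 long (x), 24 wide (y), 34 high on the bar at x = 95. Steel fence 50 long, 22 high at x = 163.
- eye (a point): Centre of the guide's eye, 6 mm above its underside (30 mm above the bench on the bed). With the tongue end touching the slot's end wall, eye and bores are in line to about 1 mm along x; the slot leaves 3 mm play on either side.
- guide_grip (a point): Middle of the guide's orange grip block, 35 mm above the guide's underside (the block's top is 11 mm higher; the bar's top 23 mm lower). Axes as the guide's: grip it across y.
- pin: Steel hinge pin, 90 g, upright in the stand; origin at its tip, z up its axis. Shank 12 mm diameter, 48 long, blunt nose tapering over the first 3 mm to a flat tip of 10 mm; collar 28 mm diameter, 48 to 52 mm above the tip; round yellow knob 22 mm diameter, 52 to 88 mm above the tip. With the collar fully home on the block the tip is 4 mm above the bench.
- pin_grip (a point): Point on the pin's axis in the knob, 74 mm above the tip, 26 mm above the collar's underside and 14 mm below the knob's top.
- stand: Fixed wooden pin stand, 56 x 56 mm, 58 high, origin at the centre of its underside; the pin stands in its loose 16 mm hole, collar on its top (tip 10 mm above the bench), and lifts straight out. It may trade places with the red tub.
- tub: Bystander: red plastic tub, 70 x 70 x 45 mm high, origin under its centre.
- scissors: Bystander: scissors with orange and yellow handles, 190 mm long, 12 high; origin at the pivot.
- paper_roll: Bystander: paper roll, 110 mm diameter, 40 high, origin under its centre.
- screw_jar: Bystander: clear jar with grey cap, 56 mm diameter, 75 high.
- driver: Bystander: screwdriver with green handle, lying.
- spanner: Bystander: steel spanner, lying.
- die: Bystander: brass embossing die, 70 x 50 x 22 mm high.
There are look-alikes about, which are no part of the job. Of the things shaped like the guide, the aluminium one is meant.

How it is judged (in metres and radians):
On the way:
1. the guide's tongue is slid into the hinge block, its eye under the block's bore (horizontal distance between eye and hinge_mark below 0.01 m and z of eye in the frame of bed below 0.034 m), for 0.2 s.
At the end, for the whole second after the job is handed in: The pin stands upright (0.12 rad) in the block, its tip below 7.5 mm above the bench (collar within 3.5 mm of the block), within 10 mm of the hinge mark and 4 mm of the eye's axis; the guide lies on the bed (eye centre below 34 mm); both at rest (under 10 mm/s) (z of pin in the frame of bed below 0.0075 m and angle between pin's own z axis and vertical below 0.12 rad and horizontal distance between pin and hinge_mark below 0.01 m and horizontal distance between pin and eye below 0.004 m and z of eye in the frame of bed below 0.034 m and linear speed of each of pin, guide below 0.01 m/s); the robot touches nothing.
It fails at once if the pin is forced: more than 50 N between the pin and the hinge block (contact force between pin and bed above 50 N).
It fails at once if the guide is rammed: more than 50 N between the guide and the hinge block (contact force between guide and bed above 50 N).
It fails at once if a bystander is moved by more than 25 mm (distance of any of tub, scissors, paper_roll, screw_jar, driver, spanner, die from where it was at the start of the episode above 0.025 m).
It also fails if it takes over 72 s, if anything falls off the work surface, if the arm or the gripper's body presses on something with over 40 N, if the wrist force passes 120 N, or if a joint passes its speed limit or range.

## Working session

There is one attempt and no reset: what is moved stays moved. The work goes in short steps, Python scripts to look and compute and a tool call to move; the robot and the scene stay as the last step left them, time stands still between calls to the robot, and variables do not carry over. Pictures are saved under pics/ and viewed, and the job is handed in when it is done.

Besides the shell and the picture viewer there is one more tool, called after "Request:" by a JSON object that holds its "name" and its "arguments", one argument or row to a line. servo_tool: Moves the arm, as the interface text tells. Its arguments: {"type":"object","properties":{"commands":{"type":"array","items":{"type":"object","properties":{"dp":{"type":"array","items":{"type":"number"}},"turn":{"type":"array","items":{"type":"number"}}}}},"grip":{"type":"number"},"force":{"type":"number"}},"required":["commands"]}

```bash
ls; mkdir -p pics; cat > h.py <<'E'
import numpy as np, cv2
from cell import manip
from scipy.spatial.transform import Rotation as Rn
def save(name,img,fn): cv2.imwrite('pics/'+fn,cv2.cvtColor(img,cv2.COLOR_RGB2BGR))
E
python3 - <<'E'
from h import *
s=manip.read_state(); print(s)
for n in ['top','side','wrist']:
    c=manip.camera(n); save(n,c['img'],n+'0.png'); np.savez('pics/'+n+'0.npz',**c); print(n,c['K'],c['k1'],c.get('R'),c.get('t'),c.get('hand_eye'))
E
```

```text
pics
{'clock': 0.0, 'joints': array([ 1.04236896e+00,  3.00467134e-01,  1.52156208e+00, -1.01104641e-05,
        1.32068829e+00, -6.66234804e-02]), 'qd': array([ 0.00014623,  0.00096931, -0.0019123 , -0.00059389, -0.00151554,
       -0.00055843]), 'effort': array([-3.08123317e-04, -5.31819284e+01, -3.52724111e+01,  7.07415864e-02,
        2.44884094e-02, -6.26700739e-05]), 'eef_pos': array([244.93470862, 492.1357557 , 178.89655483]), 'eef_rot': array([-1.57073121e+00,  1.12301534e-03,  1.10899498e+00]), 'wrist_force': array([-1.21060184, -0.6962305 , -0.97436569]), 'moment': array([-0.0174871 , -0.08040128, -0.05630272]), 'finger_gap': 93.8095537630778}
top [[391.42578921   0.         278.15190215]
 [  0.         391.42578921 209.8775781 ]
 [  0.           0.           1.        ]] -0.07207605191441253 [[-0.01702458 -0.99973677 -0.01538035]
 [-0.98579181  0.01935404 -0.16685299]
 [ 0.16710674  0.01232122 -0.98586182]] [  74.16236697  526.05033747 1011.97301273] None
side [[450.93780453   0.         274.315936  ]
 [  0.         450.93780453 210.79901007]
 [  0.           0.           1.        ]] -0.0966813414072041 [[ 0.76658537 -0.64206051  0.01025568]
 [-0.43112256 -0.52644195 -0.73279752]
 [ 0.47589937  0.5573304  -0.68036947]] [-380.44126724  325.85573292 1214.27202283] None
wrist [[331.94108762   0.         283.23731413]
 [  0.         331.94108762 211.76838887]
 [  0.           0.           1.        ]] -0.05793052238521229 None None [[ 9.99999962e-01 -2.05787687e-04 -1.83996165e-04  3.45589593e-01]
 [ 1.30412954e-04 -2.35281115e-01  9.71927353e-01 -2.05299284e+02]
 [-2.43301505e-04 -9.71927340e-01 -2.35281079e-01  6.71998021e+01]
 [ 0.00000000e+00  0.00000000e+00  0.00000000e+00  1.00000000e+00]]
```

View pics/top0.png

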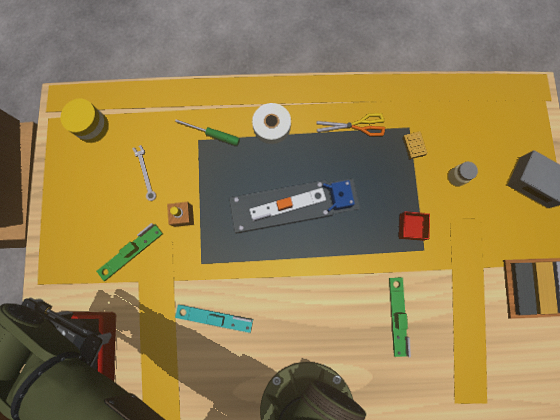

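View pics/side0.png

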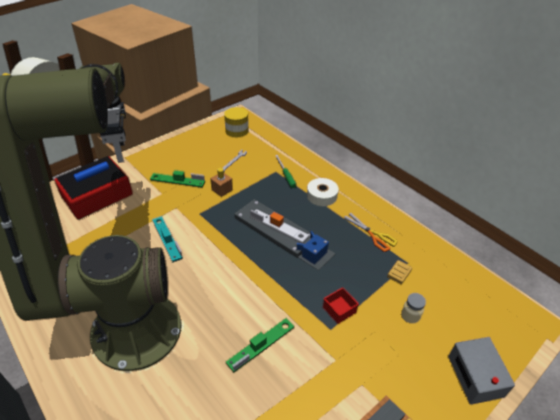

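View pics/wrist0.png

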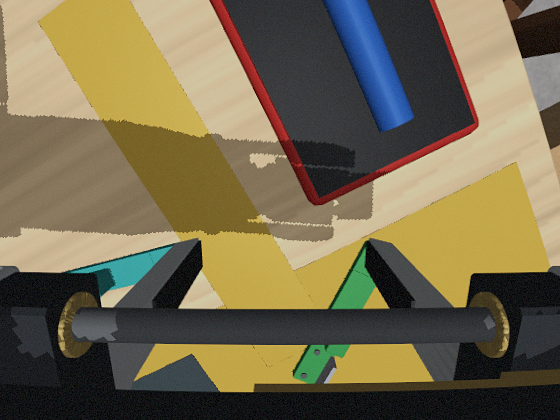

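The top view shows the bed at about (290,203), the guide with its orange grip at (285,203), the blue block at (343,194), the stand and pin at (179,213) and the tub at (414,226). I'll enlarge it.

```bash
python3 - <<'E'
import cv2
im=cv2.imread('pics/top0.png'); cv2.imwrite('pics/t1.png',cv2.resize(im[170:240,225:365],None,fx=5.7,fy=5.7,interpolation=cv2.INTER_CUBIC))
cv2.imwrite('pics/t2.png',cv2.resize(im[190:240,150:210],None,fx=8,fy=8,interpolation=cv2.INTER_CUBIC))
im=cv2.imread('pics/side0.png'); cv2.imwrite('pics/s1.png',cv2.resize(im[165:275,200:345],None,fx=5.4,fy=5.4,interpolation=cv2.INTER_CUBIC))
E
```

```text
(no output)
```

View pics/t1.png

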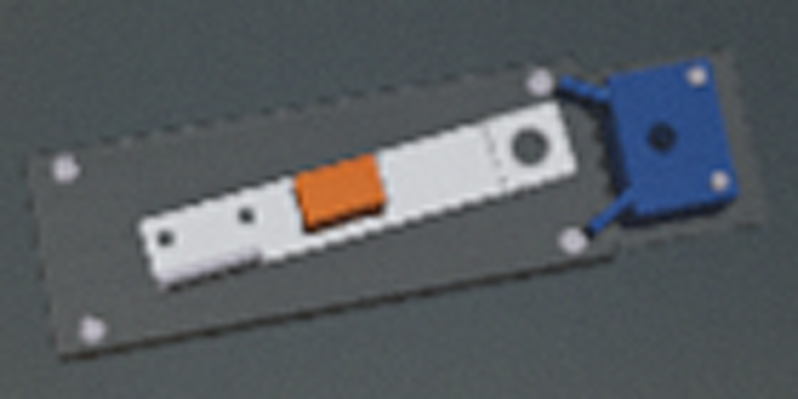

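View pics/t2.png

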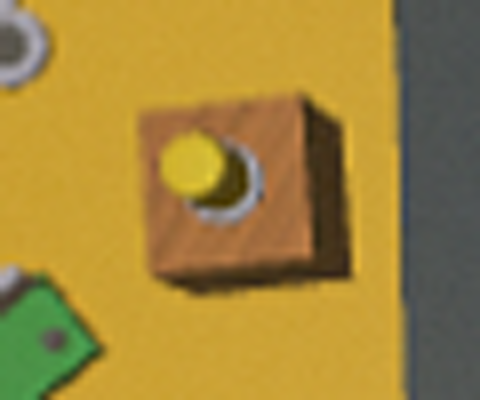

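View pics/s1.png

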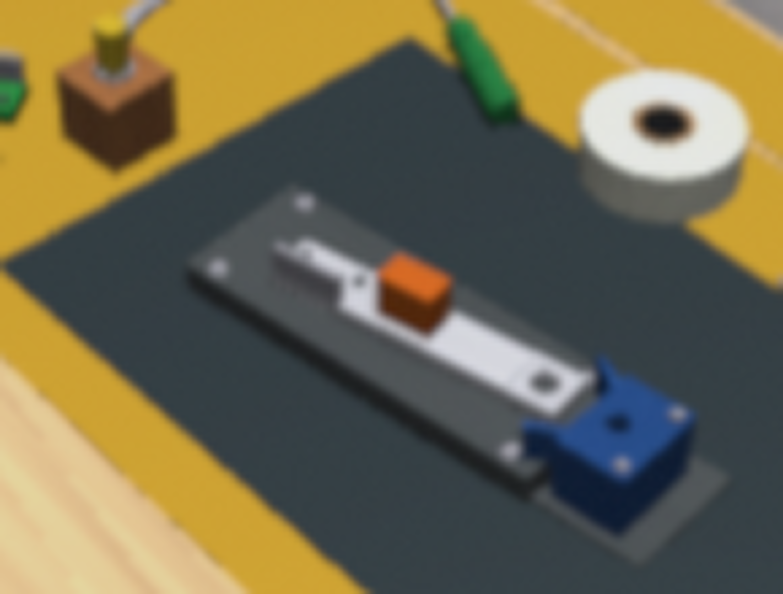

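```bash
cat >> h.py <<'E'
def ray(c,u,v):
    K=c['K']; d=np.array([(u-K[0,2])/K[0,0],(v-K[1,2])/K[1,1]]); x=d.copy()
    for _ in range(20): x=d/(1+float(c['k1'])*(x@x))
    return np.array([x[0],x[1],1.])
def pose(c,s=None):
    # returns Rcw (cam->world), origin
    if 'hand_eye' in c and c['hand_eye'].ndim==2:
        T=np.eye(4); T[:3,:3]=Rn.from_euler('xyz',s['eef_rot']).as_matrix(); T[:3,3]=s['eef_pos']
        M=T@c['hand_eye']; return M[:3,:3],M[:3,3]
    return c['R'].T, -c['R'].T@c['t']
def onz(c,u,v,z,s=None):
    R,o=pose(c,s); d=R@ray(c,u,v); return o+d*(z-o[2])/d[2]
def proj(c,X,s=None):
    R,o=pose(c,s); p=R.T@(np.asarray(X,float)-o); x=p[:2]/p[2]; x=x*(1+float(c['k1'])*(x@x)); return x*[c['K'][0,0],c['K'][1,1]]+[c['K'][0,2],c['K'][1,2]]
E
python3 - <<'E'
from h import *
c=dict(np.load('pics/top0.npz'))
def f(n,x,y,z,sc=5.7,o=(225,170)): print(n,np.round(onz(c,(x+.5)/sc+o[0]-.5,(y+.5)/sc+o[1]-.5,z),1))
f('eye',530,146,36);f('bore',662,137,52)
for n,x,y in [('gA',295,178),('gB',376,154),('gC',384,207),('gD',305,230)]: f(n,x,y,70)
for n,x,y in [('barTL',140,220),('barTR',555,102),('barBR',576,164)]: f(n,x,y,36)
for n,x,y in [('bedTL',30,157),('bedBL',60,357),('bedBR',612,258)]: f(n,x,y,24)
for n,x,y in [('s1',65,168),('s2',92,329),('s3',540,80),('s4',573,240)]: f(n,x,y,24)
for n,x,y in [('blkTL',610,75),('blkTR',712,60),('blkBR',736,188),('blkBL',632,208)]: f(n,x,y,52)
f('knob',192,162,98,8,(150,190)); f('collar',221,183,62,8,(150,190))
for n,x,y in [('stTL',138,110),('stTR',302,95),('stBR',313,260),('stBL',153,275)]: f(n,x,y,58,8,(150,190))
E
```

```text
eye [567.4 -44.   36. ]
bore [ 567.3 -105.2   52. ]
gA [547.4  68.6  70. ]
gB [558.   30.7  70. ]
gC [533.   27.6  70. ]
gD [522.9  64.3  70. ]
barTL [535.  143.7  36. ]
barTR [588.8 -56.8  36. ]
barBR [558.2 -65.7  36. ]
bedTL [569.4 198.3  24. ]
bedBL [471.2 183.5  24. ]
bedBR [514.1 -82.7  24. ]
s1 [563.6 181.2  24. ]
s2 [484.4 168.1  24. ]
s3 [602.7 -51.1  24. ]
s4 [523.2 -64.2  24. ]
blkTL [597.9 -81.8  52. ]
blkTR [ 604.3 -130.7   52. ]
blkBR [ 542.  -139.1   52. ]
blkBL [533.4 -89.5  52. ]
knob [523.8 334.3  98. ]
collar [522.8 334.6  62. ]
stTL [549.  364.8  58. ]
stTR [553.  308.8  58. ]
stBR [496.8 303.9  58. ]
stBL [492.7 357.9  58. ]
```

```bash
cat >> h.py <<'E'
def plan(pos,yaw,quiet=False):
    s=manip.read_state(); R=Rn.from_euler('xyz',s['eef_rot']); T=Rn.from_euler('xyz',[-np.pi/2,0,np.radians(yaw)])
    dp=R.inv().apply(np.asarray(pos,float)-s['eef_pos']); tr=np.degrees((R.inv()*T).as_rotvec())
    print('t',round(float(s['clock']),2),'pos',s['eef_pos'].round(1),'rot',np.degrees(s['eef_rot']).round(2),'F',s['wrist_force'].round(1),'gap',round(float(s['finger_gap']),1)); print('dp',dp.round(1),'turn',tr.round(2))
E
python3 -c "
from h import *
plan([541.5,47.8,170],15)"
```

```text
t 0.15 pos [244.9 492.2 179. ] rot [-9.000e+01  5.000e-02  6.354e+01] F [ 0.   0.2 -0.9] gap 93.9
dp [-265.7    9.2 -463.5] turn [ 2.000e-02  4.854e+01 -5.000e-02]
```

Request:
{"name": "servo_tool", "arguments": {
  "commands": [
    {"dp": [-266,9,-463],"turn": [0,48.5,0]},
    {"dp": [-266,9,-463],"turn": [0,48.5,0]},
    {"dp": [-266,9,-463],"turn": [0,48.5,0]},
    {"dp": [-266,9,-463],"turn": [0,48.5,0]},
    {"dp": [-266,9,-463],"turn": [0,48.5,0]}
  ],
  "grip": 0.3,
  "force": 30
}}

```text
clock: 0.57
eef_pos: [361.0, 317.2, 175.7]
eef_rot: [-1.571, 0.001, 0.478]
wrist_force: [0.5, -0.0, 1.3]
finger_gap: 64.2
```

```bash
python3 -c "
from h import *
plan([541.5,47.8,170],15)"
```

```text
t 0.57 pos [361.  317.2 175.7] rot [-9.003e+01  4.000e-02  2.740e+01] F [ 0.5 -0.   1.3] gap 64.2
dp [  36.3    5.9 -322.2] turn [ 0.03 12.4  -0.03]
```

Request:
{"name": "servo_tool", "arguments": {
  "commands": [
    {"dp": [36,6,-322],"turn": [0,12.4,0]},
    {"dp": [36,6,-322],"turn": [0,12.4,0]},
    {"dp": [36,6,-322],"turn": [0,12.4,0]},
    {"dp": [36,6,-322],"turn": [0,12.4,0]},
    {"dp": [36,6,-322],"turn": [0,12.4,0]}
  ]
}}

```text
clock: 0.98
eef_pos: [476.6, 143.6, 172.0]
eef_rot: [-1.571, 0.0, 0.262]
wrist_force: [0.9, 0.9, 0.5]
finger_gap: 33.6
```

```bash
python3 -c "
from h import *
plan([541.5,47.8,170],15)"
```

```text
t 0.98 pos [476.6 143.6 172. ] rot [-9.003e+01  3.000e-02  1.500e+01] F [0.9 0.9 0.5] gap 33.6
dp [  37.8    2.1 -109.3] turn [ 0.03 -0.   -0.03]
```

Request:
{"name": "servo_tool", "arguments": {
  "commands": [
    {"dp": [38,2,-109],"turn": [0,0,0]},
    {"dp": [38,2,-109],"turn": [0,0,0]},
    {"dp": [38,2,-109],"turn": [0,0,0]},
    {"dp": [38,2,-109],"turn": [0,0,0]},
    {"dp": [38,2,-109],"turn": [0,0,0]}
  ],
  "grip": -0.06
}}

```text
clock: 1.4
eef_pos: [541.7, 46.9, 169.4]
eef_rot: [-1.571, 0.002, 0.259]
wrist_force: [-0.0, 0.5, 0.0]
finger_gap: 50.1
```

```bash
python3 -c "
from h import *
plan([541.5,47.8,170],15)
s=manip.read_state(); c=manip.camera('wrist'); save('w',c['img'],'w1.png'); np.savez('pics/w1.npz',**c,**{k:s[k] for k in ('eef_pos','eef_rot')})
c=manip.camera('top'); save('w',c['img'],'top1.png')"
```

```text
t 1.4 pos [541.7  46.9 169.4] rot [-9.001e+01  9.000e-02  1.485e+01] F [-0.   0.5  0. ] gap 50.1
dp [-0.  -0.6  0.9] turn [ 0.01 -0.15 -0.09]
```

View pics/w1.png

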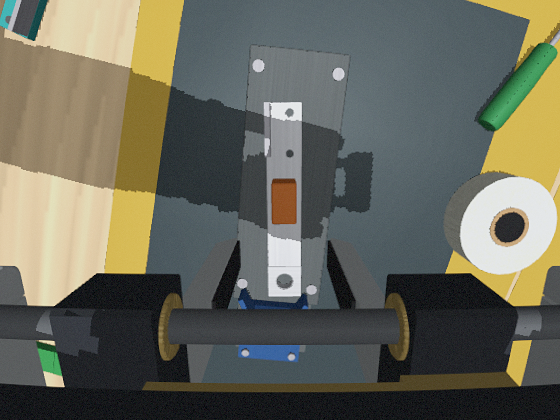

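The wrist view shows the guide pointing straight down the image. The orange grip top is at (284,201) and the eye at (285,281). The block is at (270,330), partly hidden by the gripper.

```bash
python3 - <<'E'
import cv2
im=cv2.imread('pics/w1.png'); cv2.imwrite('pics/w1c.png',cv2.resize(im[40:365,220:365],None,fx=1.85*2,fy=1.85,interpolation=cv2.INTER_CUBIC))
cv2.imwrite('pics/w1d.png',cv2.resize(im[165:305,220:365],None,fx=4.2,fy=4.2,interpolation=cv2.INTER_CUBIC))
from h import *
d=dict(np.load('pics/w1.npz'))
p=lambda u,v,z:print(onz(d,u,v,z,d).round(1))
p(285,281,36)
for u,v in [(258,66),(338,74),(242,284),(311,290)]: p(u,v,24)
for u,v in [(245,353),(292,357)]:p(u,v,52)
E
```

```text
[568.  -42.7  36. ]
[484.2 167.9  24. ]
[563.2 181.1  24. ]
[522.6 -64.7  24. ]
[601.5 -51.5  24. ]
[ 545.2 -132.9   52. ]
[ 597.9 -124.3   52. ]
```

View pics/w1d.png

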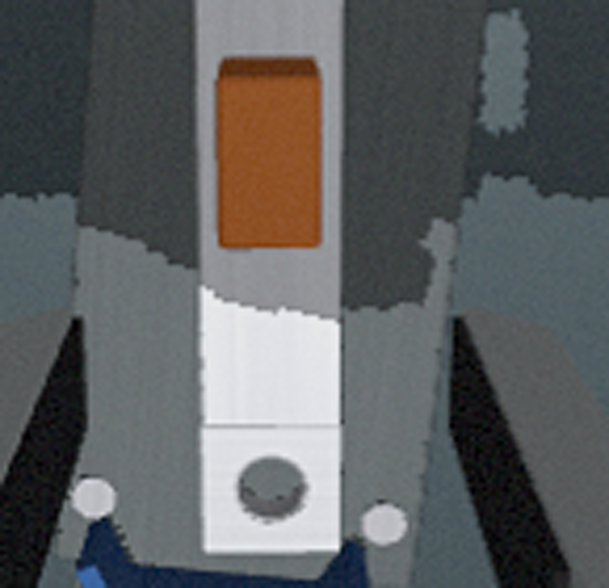

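```bash
python3 - <<'E'
from h import *
d=dict(np.load('pics/w1.npz'))
print(onz(d,284.2,203.2,70,d).round(1))
plan([542.7,48.5,41.5],14.9)
E
```

```text
[542.6  49.4  70. ]
t 1.5 pos [541.1  48.8 169.8] rot [-9.001e+01  6.000e-02  1.501e+01] F [-0.2  0.8  0.3] gap 50.0
dp [  1.6 128.3  -0.6] turn [ 0.01  0.11 -0.06]
```

Request:
{"name": "servo_tool", "arguments": {
  "commands": [
    {"dp": [1.5,35,0],"turn": [0,0.1,0]},
    {"dp": [1.5,70,0],"turn": [0,0.1,0]},
    {"dp": [1.5,100,0],"turn": [0,0.1,0]},
    {"dp": [1.5,120,0],"turn": [0,0.1,0]},
    {"dp": [1.5,128,0],"turn": [0,0.1,0]}
  ]
}}

```text
clock: 1.92
eef_pos: [540.4, 50.4, 39.2]
eef_rot: [-1.57, 0.005, 0.262]
wrist_force: [0.6, -0.1, -0.4]
finger_gap: 49.7
```

```bash
python3 -c "
from h import *
plan([542.7,48.5,41.5],14.9)
s=manip.read_state(); c=manip.camera('wrist'); save('w',c['img'],'w2.png'); np.savez('pics/w2.npz',**c,**{k:s[k] for k in ('eef_pos','eef_rot')})"
```

```text
t 1.92 pos [540.4  50.4  39.2] rot [-89.96   0.28  15.02] F [ 0.6 -0.1 -0.4] gap 49.7
dp [ 1.7 -2.3 -2.4] turn [-0.04  0.12 -0.28]
```

View pics/w2.png

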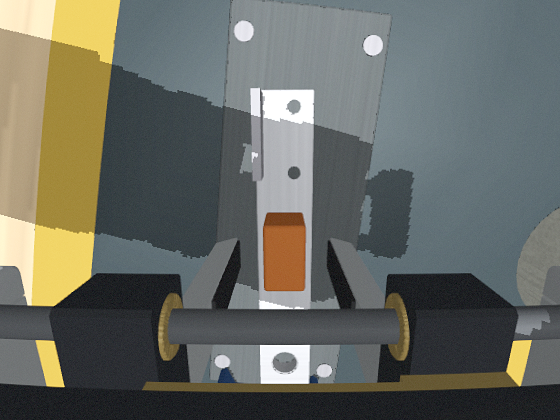

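The fingers straddle the orange grip at (285,250), with the eye at (285,362) and the bed screws at (222,361) and (324,371). Next I settle the height and close.

Request:
{"name": "servo_tool", "arguments": {
  "commands": [
    {"dp": [1.5,-2,-1],"turn": [0,0,-0.3]},
    {"dp": [1.5,-2,-1],"turn": [0,0,-0.3]},
    {"dp": [1.5,-2,-1],"turn": [0,0,-0.3]}
  ]
}}

```text
clock: 2.22
eef_pos: [543.2, 50.0, 43.0]
eef_rot: [-1.571, -0.003, 0.262]
wrist_force: [-0.4, 0.1, 1.1]
finger_gap: 49.4
```

Request:
{"name": "servo_tool", "arguments": {
  "commands": [
    {"dp": [0,0,0]},
    {"dp": [0,0,0]},
    {"dp": [0,0,0]},
    {"dp": [0,0,0]},
    {"dp": [0,0,0]}
  ],
  "grip": 1,
  "force": 30
}}

```text
$.commands[0]: bad value
```

```bash
python3 -c "
from h import *
plan([542.7,48.5,41.5],9.4)"
```

```text
t 2.22 pos [543.2  50.   43. ] rot [-89.99  -0.17  15.03] F [-0.4  0.1  1.1] gap 49.4
dp [-0.8  1.5 -1.3] turn [-0.02  5.63  0.16]
```

Request:
{"name": "servo_tool", "arguments": {
  "commands": [
    {"dp": [-0.5,1.5,0],"turn": [0,0,0.15]},
    {"dp": [-0.5,1.5,0],"turn": [0,0,0.15]},
    {"dp": [-0.5,1.5,0],"turn": [0,0,0.15]},
    {"dp": [-0.5,1.5,0],"turn": [0,0,0.15]},
    {"dp": [-0.5,1.5,0],"turn": [0,0,0.15]}
  ],
  "grip": 1,
  "force": 30
}}

```text
clock: 2.63
eef_pos: [542.5, 49.7, 41.6]
eef_rot: [-1.571, 0.0, 0.262]
wrist_force: [-2.7, -0.8, 3.8]
finger_gap: 22.9
```

```bash
python3 -c "
from h import *
plan([542.7,48.5,41.5],9.4)"
```

```text
t 2.63 pos [542.5  49.7  41.6] rot [-8.999e+01  1.000e-02  1.503e+01] F [-2.7 -0.8  3.8] gap 22.9
dp [-0.1  0.1 -1.3] turn [-0.01  5.63 -0.01]
```

Request:
{"name": "servo_tool", "arguments": {
  "commands": [
    {"dp": [-0.2,0,0],"turn": [0,1.5,0]},
    {"dp": [-0.4,0,0],"turn": [0,3,0]},
    {"dp": [-0.6,0,0],"turn": [0,4.5,0]},
    {"dp": [-0.8,0,0],"turn": [0,5.6,0]},
    {"dp": [-0.8,0,0],"turn": [0,5.6,0]}
  ]
}}

```text
clock: 3.05
eef_pos: [541.8, 49.6, 41.6]
eef_rot: [-1.571, -0.0, 0.164]
wrist_force: [1.1, 1.0, -1.4]
finger_gap: 23.0
```

```bash
python3 -c "
from h import *
plan([541.9,49.6,41.5],9.4)
c=manip.camera('top'); save('w',c['img'],'top2.png'); np.savez('pics/top2.npz',**c)
im=cv2.imread('pics/top2.png'); cv2.imwrite('pics/t2b.png',cv2.resize(im[170:240,225:365],None,fx=5.7,fy=5.7,interpolation=cv2.INTER_CUBIC))
"
```

```text
t 3.05 pos [541.8  49.6  41.6] rot [-89.99  -0.     9.38] F [ 1.1  1.  -1.4] gap 23.0
dp [ 0.1  0.1 -0. ] turn [-0.01 -0.02  0.  ]
```

View pics/t2b.png

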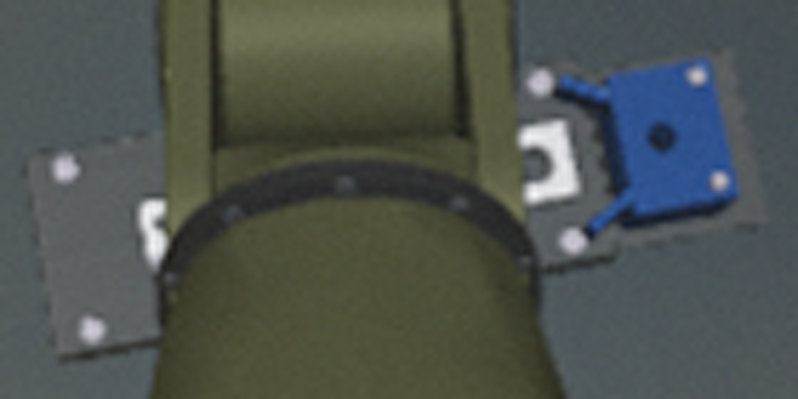

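```bash
python3 - <<'E'
from h import *
c=dict(np.load('pics/top2.npz'))
ex=np.array([-.164,.9866]); ey=np.array([.9866,.164])
def f(n,x,y,z,sc=5.7,o=(225,170)):
    w=onz(c,(x+.5)/sc+o[0]-.5,(y+.5)/sc+o[1]-.5,z); print(n,w.round(1),'along',round(w[:2]@ex,1),'lat',round(w[:2]@ey,1))
f('tA',568,120,36);f('tB',580,193,36);f('eye',540,162,36);f('bore',662,137,52);f('scrA',698,76,52);f('scrB',720,181,52)
f('blkTL',610,75,52);f('blkBL',632,208,52);f('blkTR',712,60,52);f('blkBR',736,188,52)
E
```

```text
tA [579.8 -62.7  36. ] along -157.0 lat 561.8
tB [544.  -67.1  36. ] along -155.4 lat 525.7
eye [559.5 -48.5  36. ] along -139.6 lat 544.1
bore [ 567.3 -105.2   52. ] along -196.8 lat 542.4
scrA [ 596.6 -123.7   52. ] along -219.9 lat 568.3
scrB [ 545.5 -131.7   52. ] along -219.4 lat 516.6
blkTL [597.9 -81.8  52. ] along -178.7 lat 576.4
blkBL [533.4 -89.5  52. ] along -175.8 lat 511.6
blkTR [ 604.3 -130.7   52. ] along -228.1 lat 574.7
blkBR [ 542.  -139.1   52. ] along -226.1 lat 512.0
```

Request:
{"name": "servo_tool", "arguments": {
  "commands": [
    {"dp": [-0.8,0,-6],"turn": [0,0,0]},
    {"dp": [-0.8,0,-15],"turn": [0,0,0]},
    {"dp": [-0.8,0,-24],"turn": [0,0,0]},
    {"dp": [-0.8,0,-30],"turn": [0,0,0]},
    {"dp": [-0.8,0,-30],"turn": [0,0,0]}
  ]
}}

```text
clock: 3.52
eef_pos: [546.2, 18.1, 41.6]
eef_rot: [-1.571, -0.0, 0.164]
wrist_force: [0.2, -2.8, -0.1]
finger_gap: 22.9
```

Request:
{"name": "servo_tool", "arguments": {
  "commands": [
    {"dp": [0,0,-6],"turn": [0,0,0]},
    {"dp": [0,0,-12],"turn": [0,0,0]},
    {"dp": [0,0,-16],"turn": [0,0,0]},
    {"dp": [0,0,-18],"turn": [0,0,0]},
    {"dp": [0,0,-18],"turn": [0,0,0]}
  ]
}}

```text
clock: 3.93
eef_pos: [549.2, -0.3, 41.6]
eef_rot: [-1.572, -0.0, 0.163]
wrist_force: [-0.6, -2.9, 0.1]
finger_gap: 23.0
```

```bash
python3 -c "
from h import *
plan([541.9,49.6,41.5],9.4)"
```

```text
t 3.93 pos [ 5.492e+02 -3.000e-01  4.160e+01] rot [-90.05  -0.     9.36] F [-0.6 -2.9  0.1] gap 23.0
dp [ 0.9  0.1 50.4] turn [ 0.05 -0.04  0.  ]
```

Request:
{"name": "servo_tool", "arguments": {
  "commands": [
    {"dp": [0,0,-1],"turn": [0,0,0]},
    {"dp": [0,0,-2],"turn": [0,0,0]},
    {"dp": [0,0,-3],"turn": [0,0,0]},
    {"dp": [0,0,-3],"turn": [0,0,0]}
  ]
}}

```text
clock: 4.27
eef_pos: [549.7, -3.2, 41.6]
eef_rot: [-1.572, 0.0, 0.163]
wrist_force: [-0.8, 2.4, -0.0]
finger_gap: 23.0
```

Request:
{"name": "servo_tool", "arguments": {
  "commands": [
    {"dp": [0,0,-0.7],"turn": [0,0,0]},
    {"dp": [0,0,-1.4],"turn": [0,0,0]},
    {"dp": [0,0,-2],"turn": [0,0,0]},
    {"dp": [0,0,-2],"turn": [0,0,0]}
  ]
}}

```text
clock: 4.6
eef_pos: [550.0, -5.2, 41.6]
eef_rot: [-1.572, -0.0, 0.163]
wrist_force: [0.6, 1.5, -0.6]
finger_gap: 23.2
```

Request:
{"name": "servo_tool", "arguments": {
  "commands": [
    {"dp": [0,0,-0.6],"turn": [0,0,0]},
    {"dp": [0,0,-1.2],"turn": [0,0,0]},
    {"dp": [0,0,-1.5],"turn": [0,0,0]}
  ]
}}

```text
clock: 4.85
eef_pos: [550.3, -6.8, 41.6]
eef_rot: [-1.572, 0.0, 0.163]
wrist_force: [-0.8, 3.4, 0.9]
finger_gap: 23.0
```

Request:
{"name": "servo_tool", "arguments": {
  "commands": [
    {"dp": [0,0,-0.5],"turn": [0,0,0]},
    {"dp": [0,0,-1],"turn": [0,0,0]},
    {"dp": [0,0,-1.5],"turn": [0,0,0]}
  ]
}}

```text
clock: 5.1
eef_pos: [550.5, -8.3, 41.6]
eef_rot: [-1.572, 0.0, 0.163]
wrist_force: [-0.8, 2.9, -0.3]
finger_gap: 22.6
```

Request:
{"name": "servo_tool", "arguments": {
  "commands": [
    {"dp": [0,0,-0.5],"turn": [0,0,0]},
    {"dp": [0,0,-1],"turn": [0,0,0]},
    {"dp": [0,0,-1.5],"turn": [0,0,0]}
  ]
}}

```text
clock: 5.35
eef_pos: [550.8, -9.8, 41.6]
eef_rot: [-1.572, 0.0, 0.163]
wrist_force: [-0.8, 3.5, 0.8]
finger_gap: 23.0
```

Request:
{"name": "servo_tool", "arguments": {
  "commands": [
    {"dp": [0,0,-0.5],"turn": [0,0,0]},
    {"dp": [0,0,-1],"turn": [0,0,0]},
    {"dp": [0,0,-1.2],"turn": [0,0,0]}
  ]
}}

```text
clock: 5.6
eef_pos: [550.9, -10.5, 41.6]
eef_rot: [-1.571, 0.0, 0.163]
wrist_force: [-1.4, 7.8, 0.7]
finger_gap: 23.0
```

Request:
{"name": "servo_tool", "arguments": {
  "commands": [
    {"dp": [0,0,-0.5],"turn": [0,0,0]},
    {"dp": [0,0,-1],"turn": [0,0,0]},
    {"dp": [0,0,-1.2],"turn": [0,0,0]}
  ]
}}

```text
clock: 5.85
eef_pos: [551.0, -10.7, 41.7]
eef_rot: [-1.569, 0.0, 0.163]
wrist_force: [-1.2, 12.9, 1.6]
finger_gap: 23.5
```

Force built to 13 N with almost no further advance, about 61 mm from the start, so the tongue has seated. I'll relax and release.

Request:
{"name": "servo_tool", "arguments": {
  "commands": [
    {"dp": [0,0,0],"turn": [0,0,0]},
    {"dp": [0,0,0],"turn": [0,0,0]}
  ]
}}

```text
clock: 6.02
eef_pos: [551.0, -10.4, 41.6]
eef_rot: [-1.569, -0.0, 0.164]
wrist_force: [-0.8, 6.0, -0.3]
finger_gap: 22.8
```

Request:
{"name": "servo_tool", "arguments": {
  "commands": [
    {"dp": [0,0,0],"turn": [0,0,0]},
    {"dp": [0,0,0],"turn": [0,0,0]},
    {"dp": [0,0,0],"turn": [0,0,0]},
    {"dp": [0,0,0],"turn": [0,0,0]}
  ],
  "grip": 0.0
}}

```text
clock: 6.35
eef_pos: [551.1, -10.7, 41.7]
eef_rot: [-1.569, -0.0, 0.163]
wrist_force: [-0.0, 0.2, 0.6]
finger_gap: 45.6
```

Request:
{"name": "servo_tool", "arguments": {
  "commands": [
    {"dp": [0,-20,0],"turn": [0,0,0]},
    {"dp": [0,-60,0],"turn": [0,0,0]},
    {"dp": [0,-100,0],"turn": [0,0,0]},
    {"dp": [0,-130,0],"turn": [0,0,0]},
    {"dp": [0,-150,0],"turn": [0,0,0]}
  ]
}}

```text
clock: 6.77
eef_pos: [551.8, -11.3, 195.5]
eef_rot: [-1.57, -0.004, 0.163]
wrist_force: [-0.3, -0.8, 1.1]
finger_gap: 47.0
```

```bash
python3 -c "
from h import *
plan([500,150,190],32)"
```

```text
t 6.77 pos [551.8 -11.3 195.5] rot [-89.97  -0.23   9.34] F [-0.3 -0.8  1.1] gap 47.0
dp [-25.    5.4 167.6] turn [ 2.000e-02 -2.266e+01  2.400e-01]
```

Request:
{"name": "servo_tool", "arguments": {
  "commands": [
    {"dp": [0,0,40],"turn": [0,0,0]},
    {"dp": [0,0,80],"turn": [0,0,0]},
    {"dp": [0,0,90],"turn": [0,0,0.2]},
    {"dp": [0,0,90],"turn": [0,0,0.2]},
    {"dp": [0,0,90],"turn": [0,0,0.2]}
  ]
}}

```text
clock: 7.18
eef_pos: [537.2, 77.4, 195.4]
eef_rot: [-1.571, -0.001, 0.164]
wrist_force: [0.8, -0.1, 0.0]
finger_gap: 46.7
```

```bash
python3 -c "
from h import *
plan([522.8,334.5,190],32)
s=manip.read_state(); c=manip.camera('wrist'); save('w',c['img'],'w3.png'); np.savez('pics/w3.npz',**c,**{k:s[k] for k in ('eef_pos','eef_rot')})
im=cv2.imread('pics/w3.png'); cv2.imwrite('pics/w3c.png',cv2.resize(im[130:310,200:380],None,fx=3.3,fy=3.3,interpolation=cv2.INTER_CUBIC))
"
```

```text
t 7.18 pos [537.2  77.4 195.4] rot [-8.999e+01 -3.000e-02  9.410e+00] F [ 0.8 -0.1  0. ] gap 46.7
dp [ 27.8   5.5 256. ] turn [ -0.   -22.59   0.03]
```

View pics/w3c.png

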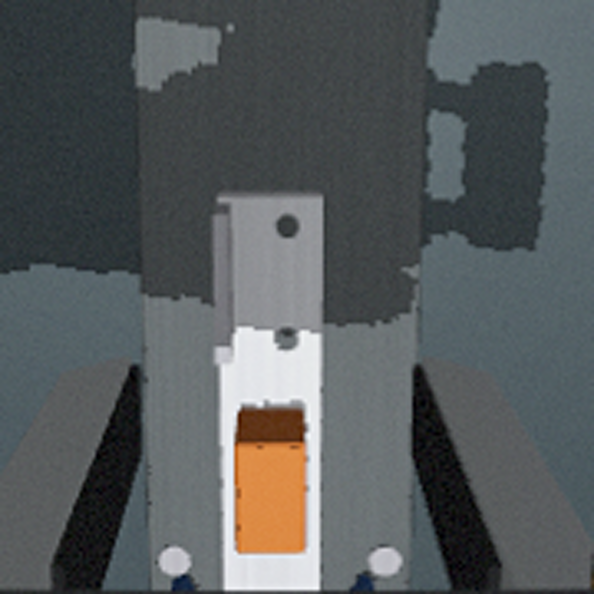

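The guide is now parallel to the bed and deep in the block. The bore is hidden below the wrist frame, so I'll check from the top camera.

```bash
python3 -c "
from h import *
c=manip.camera('top'); save('w',c['img'],'top3.png'); np.savez('pics/top3.npz',**c)
im=cv2.imread('pics/top3.png'); cv2.imwrite('pics/t3b.png',cv2.resize(im[165:225,290:375],None,fx=9,fy=9,interpolation=cv2.INTER_CUBIC))
"
```

```text
(no output)
```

View pics/t3b.png

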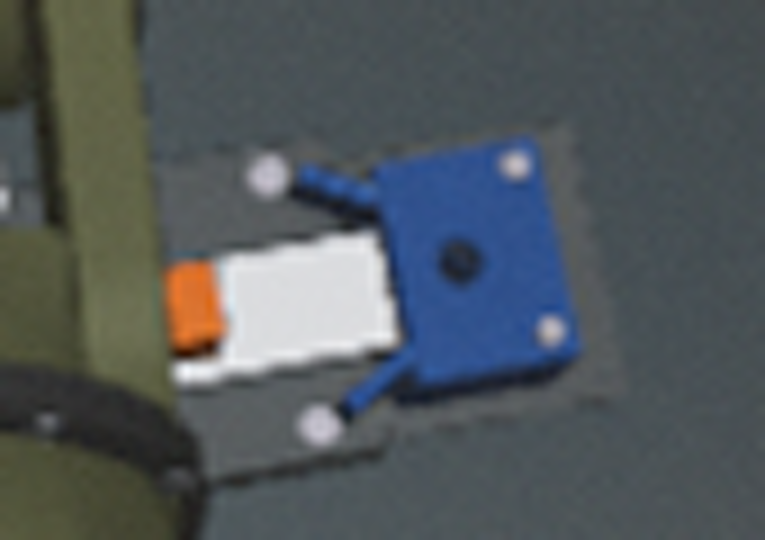

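```bash
python3 - <<'E'
from h import *
c=dict(np.load('pics/top3.npz'))
ex=np.array([-.164,.9866]); ey=np.array([.9866,.164])
def f(n,x,y,z,sc=9,o=(290,165)):
    w=onz(c,(x+.5)/sc+o[0]-.5,(y+.5)/sc+o[1]-.5,z); print(n,w.round(1),'along',round(w[:2]@ex,1),'lat',round(w[:2]@ey,1))
f('bore',460,262,52);f('A',377,233,36);f('B',399,345,36);f('C',515,165,52);f('D',551,329,52)
f('TL',380,163,52);f('TR',535,140,52);f('BR',577,352,52);f('BL',415,385,52)
E
```

```text
bore [ 567.1 -105.    52. ] along -196.6 lat 542.3
A [580.  -82.5  36. ] along -176.5 lat 558.7
B [545.2 -87.8  36. ] along -176.0 lat 523.5
C [ 596.7 -123.    52. ] along -219.2 lat 568.5
D [ 546.2 -131.4   52. ] along -219.2 lat 517.3
TL [598.1 -82.3  52. ] along -179.2 lat 576.6
TR [ 604.3 -129.4   52. ] along -226.7 lat 575.0
BR [ 539.  -138.8   52. ] along -225.3 lat 509.1
BL [530.  -89.9  52. ] along -175.7 lat 508.1
```

Request:
{"name": "servo_tool", "arguments": {
  "commands": [
    {"dp": [28,5,210],"turn": [0,-22.6,0]},
    {"dp": [28,5,210],"turn": [0,-22.6,0]},
    {"dp": [28,5,210],"turn": [0,-22.6,0]},
    {"dp": [28,5,210],"turn": [0,-22.6,0]},
    {"dp": [28,5,210],"turn": [0,-22.6,0]}
  ]
}}

```text
clock: 7.7
eef_pos: [531.6, 286.3, 190.3]
eef_rot: [-1.571, -0.0, 0.557]
wrist_force: [1.0, -0.1, -0.8]
finger_gap: 47.3
```

```bash
python3 -c "
from h import *
plan([522.8,334.5,170],32)"
```

```text
t 7.7 pos [531.6 286.3 190.3] rot [-9.001e+01 -3.000e-02  3.190e+01] F [ 1.  -0.1 -0.8] gap 47.3
dp [18.  20.3 45.6] turn [ 0.01 -0.1   0.03]
```

Request:
{"name": "servo_tool", "arguments": {
  "commands": [
    {"dp": [18,15,30],"turn": [0,0,0]},
    {"dp": [18,20,45],"turn": [0,0,0]},
    {"dp": [18,20,45.5],"turn": [0,0,0]},
    {"dp": [18,20,45.5],"turn": [0,0,0]},
    {"dp": [18,20,45.5],"turn": [0,0,0]}
  ]
}}

```text
clock: 8.12
eef_pos: [523.7, 332.8, 170.9]
eef_rot: [-1.571, -0.001, 0.555]
wrist_force: [0.5, -0.5, 0.1]
finger_gap: 46.9
```

```bash
python3 -c "
from h import *
plan([522.8,334.5,68],32)
s=manip.read_state(); c=manip.camera('wrist'); save('w',c['img'],'w4.png'); np.savez('pics/w4.npz',**c,**{k:s[k] for k in ('eef_pos','eef_rot')})
im=cv2.imread('pics/w4.png'); cv2.imwrite('pics/w4c.png',cv2.resize(im[130:290,200:370],None,fx=4,fy=4,interpolation=cv2.INTER_CUBIC))
"
```

```text
t 8.12 pos [523.7 332.8 170.9] rot [-9.003e+01 -5.000e-02  3.181e+01] F [ 0.5 -0.5  0.1] gap 46.9
dp [  0.  102.9   1.9] turn [ 0.03 -0.19  0.05]
```

View pics/w4c.png

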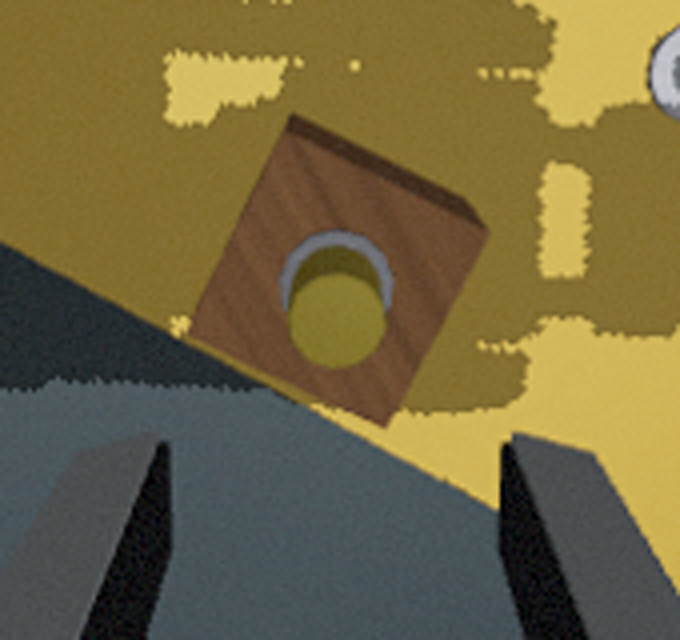

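```bash
python3 -c "
from h import *
d=dict(np.load('pics/w4.npz')); p=onz(d,284.1,209.6,98,d); print(p.round(1)); print(onz(d,200+336/4-.4,130+286/4-.4,62,d).round(1)); plan([p[0],p[1],68],32)"
```

```text
[523.8 335.3  98. ]
[523.5 335.1  62. ]
t 8.17 pos [523.8 332.8 171.1] rot [-9.002e+01 -8.000e-02  3.179e+01] F [ 0.3 -0.8  0.1] gap 47.0
dp [  1.2 103.1   2.1] turn [ 0.02 -0.21  0.08]
```

Request:
{"name": "servo_tool", "arguments": {
  "commands": [
    {"dp": [1,30,2],"turn": [0,-0.2,0]},
    {"dp": [1,60,2],"turn": [0,-0.2,0]},
    {"dp": [1,85,2],"turn": [0,-0.2,0]},
    {"dp": [1,98,2],"turn": [0,-0.2,0]},
    {"dp": [1,100,2],"turn": [0,-0.2,0]}
  ]
}}

```text
clock: 8.58
eef_pos: [523.4, 333.5, 69.2]
eef_rot: [-1.571, 0.002, 0.557]
wrist_force: [-0.1, 0.1, 0.4]
finger_gap: 47.2
```

```bash
python3 -c "
from h import *
plan([523.8,335.2,67],32)"
```

```text
t 8.58 pos [523.4 333.5  69.2] rot [-90.02   0.1   31.9 ] F [-0.1  0.1  0.4] gap 47.2
dp [1.3 2.2 1.3] turn [ 0.02 -0.1  -0.1 ]
```

Request:
{"name": "servo_tool", "arguments": {
  "commands": [
    {"dp": [1.3,2.2,1.3],"turn": [0,0,-0.1]},
    {"dp": [1.3,2.2,1.3],"turn": [0,0,-0.1]},
    {"dp": [1.3,2.2,1.3],"turn": [0,0,-0.1]}
  ]
}}

```text
clock: 8.83
eef_pos: [524.6, 335.5, 68.5]
eef_rot: [-1.571, -0.002, 0.557]
wrist_force: [-0.3, -0.5, 0.3]
finger_gap: 46.9
```

Request:
{"name": "servo_tool", "arguments": {
  "commands": [
    {"dp": [0,0,0],"turn": [0,0,0]},
    {"dp": [0,0,0],"turn": [0,0,0]},
    {"dp": [0,0,0],"turn": [0,0,0]},
    {"dp": [0,0,0],"turn": [0,0,0]},
    {"dp": [0,0,0],"turn": [0,0,0]}
  ],
  "grip": 1,
  "force": 40
}}

```text
clock: 9.25
eef_pos: [524.6, 335.5, 68.8]
eef_rot: [-1.571, -0.002, 0.557]
wrist_force: [-1.0, -0.1, 2.3]
finger_gap: 19.8
```

```bash
python3 -c "
from h import *
plan([523.8,335.2,170],32)"
```

```text
t 9.25 pos [524.6 335.5  68.8] rot [-90.03  -0.13  31.89] F [-1.  -0.1  2.3] gap 19.8
dp [-6.000e-01 -1.012e+02  1.000e-01] turn [ 0.03 -0.11  0.13]
```

Request:
{"name": "servo_tool", "arguments": {
  "commands": [
    {"dp": [0,-10,0],"turn": [0,0,0]},
    {"dp": [0,-30,0],"turn": [0,0,0]},
    {"dp": [0,-60,0],"turn": [0,0,0]},
    {"dp": [0,-85,0],"turn": [0,0,0.1]},
    {"dp": [0,-100,0],"turn": [0,0,0.1]}
  ]
}}

```text
clock: 9.67
eef_pos: [524.9, 335.8, 172.6]
eef_rot: [-1.571, -0.004, 0.557]
wrist_force: [-0.6, 0.7, -1.5]
finger_gap: 19.7
```

```bash
python3 -c "
from h import *
plan([545,30,165],9.4)
c=manip.camera('side'); save('w',c['img'],'s4.png'); np.savez('pics/s4.npz',**c)
c=manip.camera('wrist'); save('w',c['img'],'w5.png')
im=cv2.imread('pics/s4.png'); cv2.imwrite('pics/s4c.png',cv2.resize(im[100:220,150:290],None,fx=5,fy=5,interpolation=cv2.INTER_CUBIC))
"
```

```text
t 9.67 pos [524.9 335.8 172.6] rot [-90.04  -0.23  31.9 ] F [-0.6  0.7 -1.5] gap 19.7
dp [-144.6    7.2 -270.2] turn [-1.00e-02  2.25e+01  2.30e-01]
```

View pics/s4c.png

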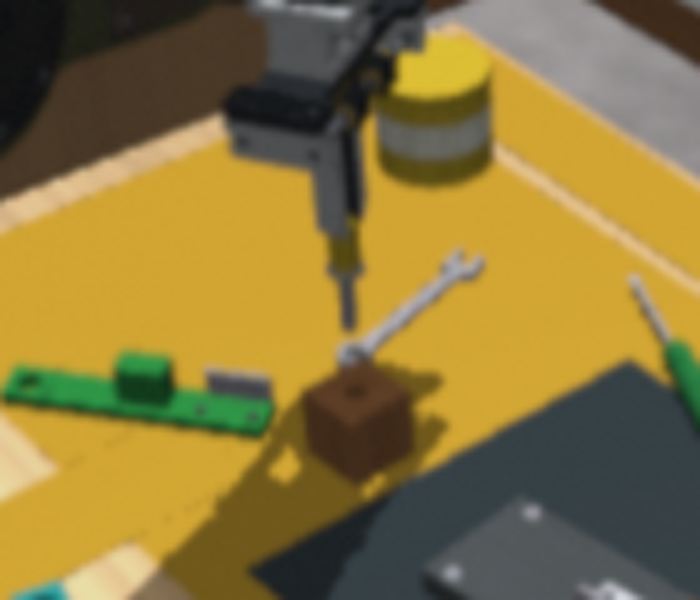

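View pics/w5.png

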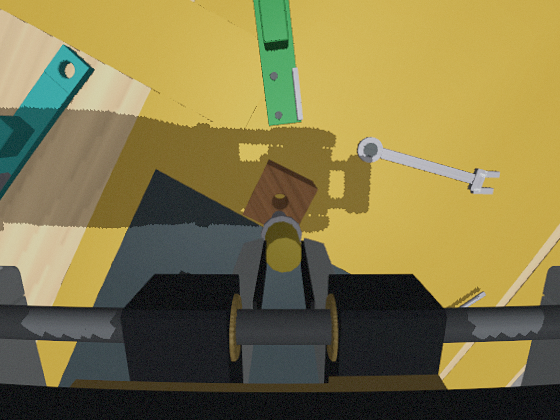

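The pin is out of the stand and hangs upright in the fingers. Next I measure its offset in the tool frame.

```bash
python3 - <<'E'
import cv2
im=cv2.imread('pics/w5.png'); cv2.imwrite('pics/w5c.png',cv2.resize(im[190:290,230:330],None,fx=6,fy=6,interpolation=cv2.INTER_CUBIC))
E
```

```text
(no output)
```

View pics/w5c.png

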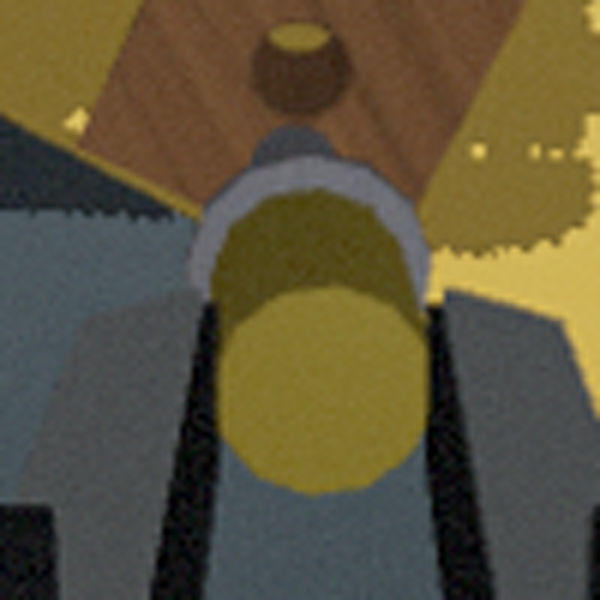

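```bash
python3 - <<'E'
from h import *
d=dict(np.load('pics/w4.npz')); H=d['hand_eye']
def f(n,x,y,ty):
    r=H[:3,:3]@ray(d,(x+.5)/6+230-.5,(y+.5)/6+190-.5); o=H[:3,3]; p=o+r*(ty-o[1])/r[1]; print(n,p.round(2))
f('knobtop c',323,388,-29.2); f('knob L',217,388,-29.2); f('knob R',429,388,-29.2)
f('collar c',310,275,6.8); f('collar top',310,157,6.8);f('colL',190,275,6.8);f('colR',430,275,6.8)
f('tip top',291,127,58.8);f('tip top if centre',291,127,58.8)
f('shankL',250,160,40);f('shankR',332,150,40)
E
```

```text
knobtop c [  0.75 -29.2    0.2 ]
knob L [ -9.21 -29.2    0.2 ]
knob R [ 10.72 -29.2    0.2 ]
collar c [-0.69  6.8  -0.15]
collar top [-0.67  6.8  13.43]
colL [-14.08   6.8   -0.15]
colR [12.69  6.8  -0.16]
tip top [-3.6  58.8   4.39]
tip top if centre [-3.6  58.8   4.39]
shankL [-8.52 40.    4.57]
shankR [ 1.91 40.    5.88]
```

```bash
python3 - <<'E'
from h import *
c=dict(np.load('pics/s4.npz'))
def q(X): p=proj(c,X); return ((p-[150,100]+.5)*5-.5).round(1)
T=Rn.from_euler('xyz',np.radians([-90.04,-.23,31.9])).as_matrix(); o=np.array([524.9,335.8,172.6])
for n,xs in [('tilted',(.75,-.69,-2.8)),('straight',(0,0,0))]:
    print(n,[q(o+T@np.array([x,y,0])) for x,y in zip(xs,(-29.2,6.8,58.8))])
im=cv2.imread('pics/s4.png'); cv2.imwrite('pics/s4d.png',cv2.resize(im[140:170,205:235],None,fx=18,fy=18,interpolation=cv2.INTER_CUBIC))
def q2(X): p=proj(c,X); return ((p-[205,140]+.5)*18-.5).round(1)
for n,xs in [('tilted',(.75,-.69,-2.8)),('straight',(0,0,0))]:
    print(n,[q2(o+T@np.array([x,y,0])) for x,y in zip(xs,(-29.2,6.8,58.8))])
E
```

```text
tilted [array([339.6, 221.5]), array([342.7, 266.2]), array([347.1, 328.6])]
straight [array([339.2, 222.1]), array([343.1, 265.6]), array([348.7, 326.3])]
tilted [array([234. ,  78.6]), array([245.2, 239.6]), array([260.8, 464.2])]
straight [array([232.4,  80.8]), array([246.6, 237.6]), array([266.5, 455.9])]
```

View pics/s4d.png

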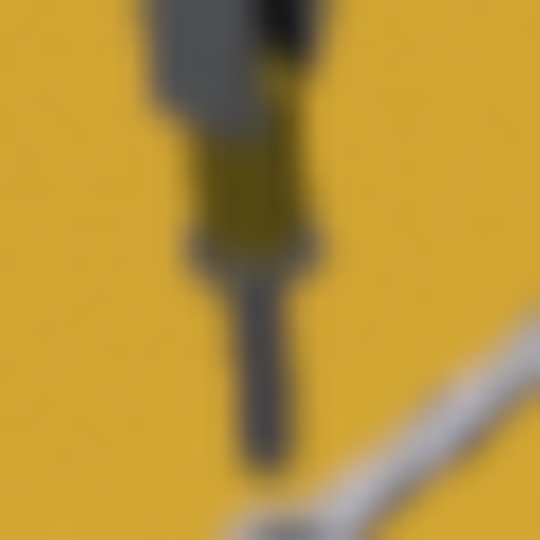

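```bash
cat >> h.py <<'E'
def plan2(pos,yaw,tz=-2.3,tx=0.0):
    s=manip.read_state(); R=Rn.from_euler('xyz',s['eef_rot']); T=Rn.from_euler('xyz',[-np.pi/2,0,np.radians(yaw)])*Rn.from_rotvec(np.radians([tx,0,tz]))
    dp=R.inv().apply(np.asarray(pos,float)-s['eef_pos']); tr=np.degrees((R.inv()*T).as_rotvec())
    print('t',round(float(s['clock']),2),'pos',s['eef_pos'].round(2),'rot',np.degrees(s['eef_rot']).round(2),'F',s['wrist_force'].round(1),'M',s['moment'].round(2),'gap',round(float(s['finger_gap']),1)); print('dp',dp.round(2),'turn',tr.round(2),'down in tool',R.inv().apply([0,0,-1]).round(4))
E
python3 -c "
from h import *
plan2([567.7,-105,160],9.4)"
```

```text
t 9.77 pos [525.29 336.   172.22] rot [-90.04  -0.33  31.9 ] F [ 0.3 -0.7 -1.6] M [-0.01  0.03 -0.02] gap 19.9
dp [-197.07   11.37 -396.82] turn [-0.48 22.49 -1.94] down in tool [-5.7e-03  1.0e+00  7.0e-04]
```

Request:
{"name": "servo_tool", "arguments": {
  "commands": [
    {"dp": [-18,1,-36],"turn": [0,2,0]},
    {"dp": [-36,2,-73],"turn": [-0.5,6,-1]},
    {"dp": [-54,3,-108],"turn": [-0.5,12,-2]},
    {"dp": [-70,4,-141],"turn": [-0.5,18,-2]},
    {"dp": [-85,5,-171],"turn": [-0.5,22.5,-2]}
  ]
}}

```text
clock: 10.18
eef_pos: [542.7, 143.7, 165.8]
eef_rot: [-1.571, -0.04, 0.158]
wrist_force: [-0.1, 0.2, -1.4]
finger_gap: 19.9
```

```bash
python3 -c "
from h import *
plan2([567.7,-105,160],9.4)"
```

```text
t 10.18 pos [542.74 143.74 165.75] rot [-90.01  -2.28   9.06] F [-0.1  0.2 -1.4] M [-0.04  0.02 -0.04] gap 19.9
dp [ -14.73    5.23 -249.57] turn [ 0.03 -0.34 -0.02] down in tool [-3.980e-02  9.992e-01  2.000e-04]
```

Request:
{"name": "servo_tool", "arguments": {
  "commands": [
    {"dp": [-2,1,-38],"turn": [0,-0.3,0]},
    {"dp": [-4.5,2,-78],"turn": [0,-0.3,0]},
    {"dp": [-7,2.5,-118],"turn": [0,-0.3,0]},
    {"dp": [-9,3,-150],"turn": [0,-0.3,0]},
    {"dp": [-10.5,4,-175],"turn": [0,-0.3,0]}
  ]
}}

```text
clock: 10.6
eef_pos: [559.5, -33.3, 160.2]
eef_rot: [-1.571, -0.038, 0.162]
wrist_force: [0.3, -0.4, -1.0]
finger_gap: 19.8
```

```bash
python3 -c "
from h import *
plan2([567.7,-105,145],9.4)"
```

```text
t 10.6 pos [559.47 -33.29 160.23] rot [-90.01  -2.19   9.27] F [ 0.3 -0.4 -1. ] M [-0.05  0.03 -0.03] gap 19.8
dp [ -4.01  15.1  -72.1 ] turn [ 0.01 -0.13 -0.11] down in tool [-3.820e-02  9.993e-01  2.000e-04]
```

Request:
{"name": "servo_tool", "arguments": {
  "commands": [
    {"dp": [-2,5,-30],"turn": [0,0,0]},
    {"dp": [-3.5,11,-60],"turn": [0,0,0]},
    {"dp": [-4,15,-70],"turn": [0,0,-0.1]},
    {"dp": [-4,15,-72],"turn": [0,0,-0.1]},
    {"dp": [-4,15,-72],"turn": [0,0,-0.1]}
  ]
}}

```text
clock: 11.02
eef_pos: [567.2, -104.7, 144.2]
eef_rot: [-1.57, -0.038, 0.161]
wrist_force: [0.6, 0.3, -1.5]
finger_gap: 20.1
```

```bash
python3 -c "
from h import *
plan2([567.7,-105,125],9.4)
s=manip.read_state()
c=manip.camera('side'); save('w',c['img'],'s5.png'); np.savez('pics/s5.npz',**c,**{k:s[k] for k in ('eef_pos','eef_rot')})
p=proj(c,[567.3,-105.1,85]).round().astype(int); print(p)
im=cv2.imread('pics/s5.png'); u,v=p; cv2.imwrite('pics/s5c.png',cv2.resize(im[v-30:v+30,u-35:u+35],None,fx=10,fy=10,interpolation=cv2.INTER_CUBIC)); print(u-35,v-30)
c=manip.camera('wrist'); save('w',c['img'],'w6.png')
c=manip.camera('top'); save('w',c['img'],'top6.png')
"
```

```text
t 11.02 pos [ 567.24 -104.68  144.24] rot [-89.96  -2.2    9.23] F [ 0.6  0.3 -1.5] M [-0.02  0.03 -0.02] gap 20.1
dp [-0.34 19.24 -0.4 ] turn [-0.03 -0.17 -0.1 ] down in tool [-3.850e-02  9.993e-01 -7.000e-04]
[315 235]
280 205
```

View pics/s5c.png

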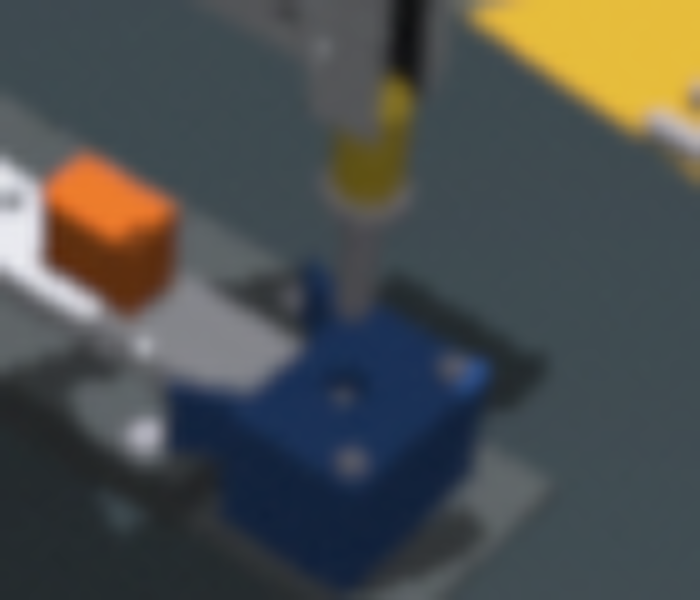

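View pics/w6.png

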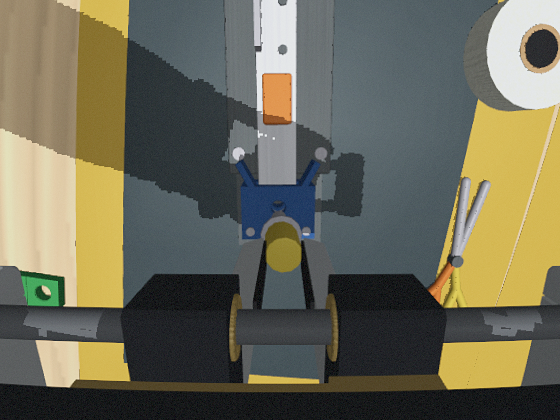

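View pics/top6.png

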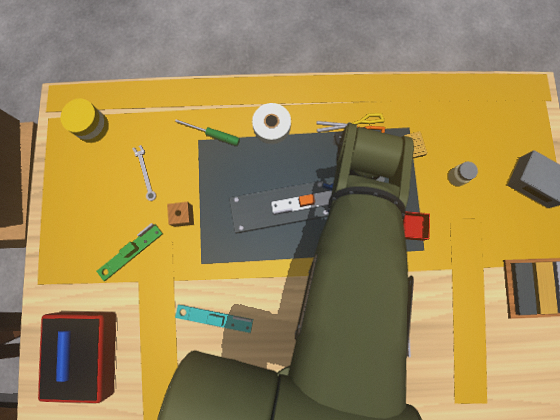

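```bash
python3 - <<'E'
from h import *
d=dict(np.load('pics/s5.npz')); 
T=Rn.from_euler('xyz',d['eef_rot']).as_matrix(); o=d['eef_pos']; d.pop('eef_pos'); 
def q(X): p=proj(d,X); return ((p-[280,205]+.5)*10-.5).round(1)
d2={k:d[k] for k in ('K','k1','R','t')}; d=d2
print('bore',q([567.3,-105.1,52]))
for n,xs in [('tool+tilted pin',(.75,-.69,-2.8)),('pin in tool axis',(0,0,0))]:
    P=[o+T@np.array([x,y,0]) for x,y in zip(xs,(-29.2,6.8,58.8))]; print(n,[q(p) for p in P],P[2].round(1))
im=cv2.imread('pics/s5.png'); cv2.imwrite('pics/s5d.png',cv2.resize(im[210:250,300:330],None,fx=18,fy=15,interpolation=cv2.INTER_CUBIC))
im=cv2.imread('pics/w6.png'); cv2.imwrite('pics/w6c.png',cv2.resize(im[175:275,230:330],None,fx=6,fy=6,interpolation=cv2.INTER_CUBIC))
E
```

```text
bore [344.4 381.6]
tool+tilted pin [array([372. ,  95.3]), array([362.8, 184. ]), array([349.9, 306.6])] [ 566.7 -104.7   85.4]
pin in tool axis [array([370.4,  96.7]), array([364.2, 182.7]), array([355.5, 301.4])] [ 569.5 -104.3   85.5]
```

View pics/s5d.png

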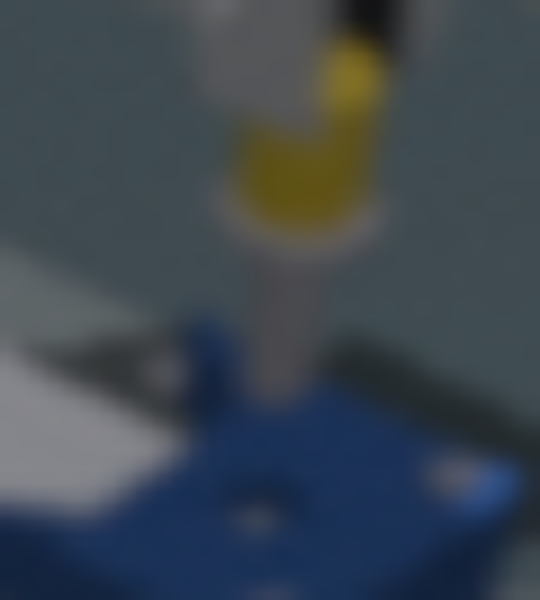

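View pics/w6c.png

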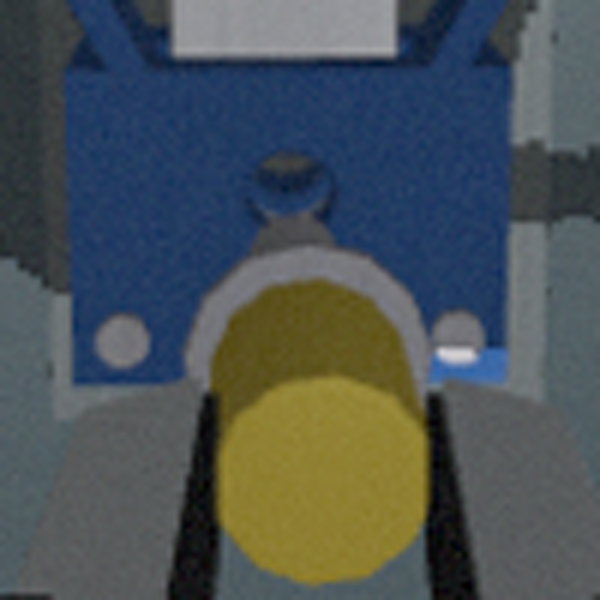

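```bash
python3 - <<'E'
from h import *
d=dict(np.load('pics/w4.npz')); H=d['hand_eye']; s5=dict(np.load('pics/s5.npz'))
def f(n,x,y,ty):
    r=H[:3,:3]@ray(d,(x+.5)/6+230-.5,(y+.5)/6+175-.5); o=H[:3,3]; p=o+r*(ty-o[1])/r[1]; print(n,p.round(2))
f('knobtop',323,480,-29.2); f('collar c',307,368,6.8); f('collar top',307,247,6.8); f('tip top',291,211,58.8); f('shank L@?',252,250,40);f('shank R',335,245,40)
d['eef_pos']=s5['eef_pos'];d['eef_rot']=s5['eef_rot']
w=onz(d,(292.5)/6+230-.5,(194.5)/6+175-.5,52,d); print('bore',w)
for x,y in [(122,342),(457,338)]: print(onz(d,(x+.5)/6+230-.5,(y+.5)/6+175-.5,52,d).round(1))
for x,y in [(67,68),(510,70),(73,384)]: print(onz(d,(x+.5)/6+230-.5,(y+.5)/6+175-.5,52,d).round(1))
T=Rn.from_euler('xyz',s5['eef_rot']).as_matrix()
for x in (-2.8,-3.2): print('tip',(s5['eef_pos']+T@[x,58.8,-.3]).round(1))
E
```

```text
knobtop [  0.75 -29.2    0.  ]
collar c [-1.03  6.8  -0.5 ]
collar top [-1.    6.8  13.43]
tip top [-3.59 58.8   5.23]
shank L@? [-8.26 40.    4.57]
shank R [ 2.29 40.    5.23]
bore [ 566.80357565 -104.64426938   52.        ]
[ 544.4 -132.    52. ]
[ 595.9 -123.5   52. ]
[530.3 -90.6  52. ]
[596.5 -80.6  52. ]
[ 537.7 -139.9   52. ]
tip [ 566.8 -105.    85.4]
tip [ 566.4 -105.1   85.4]
```

```bash
python3 -c "
from h import *
plan2([567.65,-104.4,117],9.4,-2.9)"
```

```text
t 11.17 pos [ 567.73 -103.56  145.28] rot [-90.    -2.3    9.35] F [ 1.3  0.2 -1.3] M [-0.06 -0.    0.01] gap 19.7
dp [-1.35 28.25 -0.81] turn [ 0.   -0.05 -0.6 ] down in tool [-0.0401  0.9992  0.    ]
```

Request:
{"name": "servo_tool", "arguments": {
  "commands": [
    {"dp": [-0.5,8,-0.3],"turn": [0,0,-0.3]},
    {"dp": [-1,16,-0.6],"turn": [0,0,-0.6]},
    {"dp": [-1.3,23,-0.8],"turn": [0,0,-0.6]},
    {"dp": [-1.3,26,-0.8],"turn": [0,0,-0.6]},
    {"dp": [-1.3,26,-0.8],"turn": [0,0,-0.6]}
  ]
}}

```text
clock: 11.58
eef_pos: [567.1, -104.2, 118.1]
eef_rot: [-1.57, -0.049, 0.163]
wrist_force: [-0.5, -0.2, -0.8]
finger_gap: 19.6
```

Request:
{"name": "servo_tool", "arguments": {
  "commands": [
    {"dp": [0,0,0],"turn": [0,0,0]},
    {"dp": [0,0,0],"turn": [0,0,0]},
    {"dp": [0,0,0],"turn": [0,0,0]}
  ]
}}

```text
clock: 11.83
eef_pos: [567.3, -104.2, 118.3]
eef_rot: [-1.57, -0.049, 0.163]
wrist_force: [0.1, 0.1, -1.4]
finger_gap: 19.9
```

```bash
python3 -c "
from h import *
plan2([567.75,-104.3,112],9.4,-2.9)
s=manip.read_state(); c=manip.camera('wrist'); save('w',c['img'],'w7.png'); np.savez('pics/w7.npz',**c,**{k:s[k] for k in ('eef_pos','eef_rot')})
c=manip.camera('side'); save('w',c['img'],'s7.png')
plan2([567.75,-104.3,112],9.4,-2.9)
im=cv2.imread('pics/w7.png'); cv2.imwrite('pics/w7c.png',cv2.resize(im[175:275,230:330],None,fx=6,fy=6,interpolation=cv2.INTER_CUBIC))
im=cv2.imread('pics/s7.png'); cv2.imwrite('pics/s7c.png',cv2.resize(im[210:260,295:335],None,fx=12,fy=12,interpolation=cv2.INTER_CUBIC))
"
```

```text
t 11.83 pos [ 567.27 -104.21  118.32] rot [-89.97  -2.83   9.35] F [ 0.1  0.1 -1.4] M [-0.03  0.1  -0.01] gap 19.9
dp [ 0.15  6.34 -0.17] turn [-0.03 -0.05 -0.07] down in tool [-4.930e-02  9.988e-01 -5.000e-04]
t 11.93 pos [ 567.24 -104.2   118.31] rot [-89.97  -2.83   9.36] F [-0.1  0.2 -0.4] M [-0.07  0.09 -0.03] gap 19.9
dp [ 0.18  6.33 -0.19] turn [-0.03 -0.04 -0.07] down in tool [-4.930e-02  9.988e-01 -5.000e-04]
```

View pics/w7c.png

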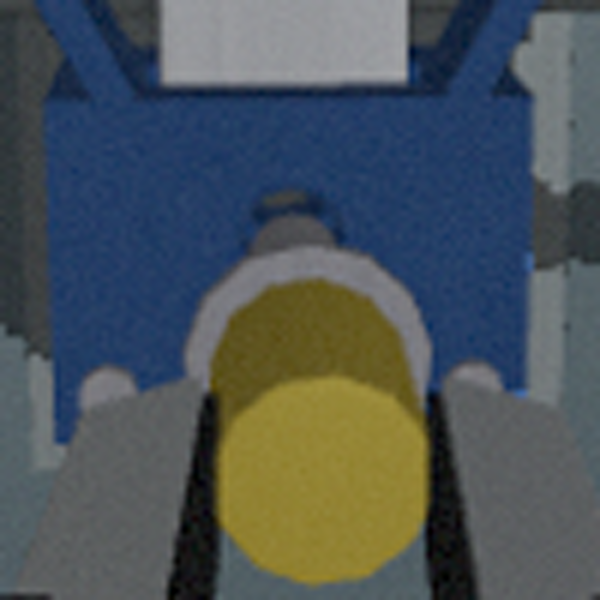

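View pics/s7c.png

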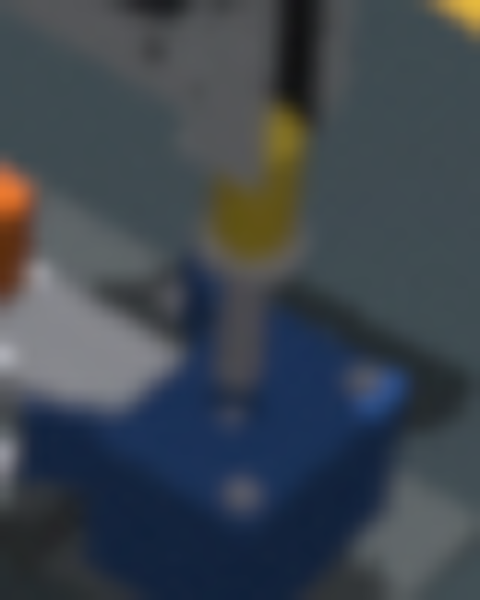

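```bash
python3 - <<'E'
from h import *
d=dict(np.load('pics/w7.npz'))
def q(X): p=proj(d,X,d); return (p-[230,175]+.5)*6-.5
ex=np.array([-.163,.9866,0]);ey=np.array([.9866,.163,0])
im=cv2.imread('pics/w7c.png')
T=Rn.from_euler('xyz',d['eef_rot']).as_matrix(); o=d['eef_pos']
def circ(c,r,col):
    a=np.linspace(0,2*np.pi,60); pts=np.array([q(c+r*np.cos(t)*ex+r*np.sin(t)*ey) for t in a]); cv2.polylines(im,[pts.astype(np.int32).reshape(-1,1,2)],True,col,1); print(pts.min(0).round(),pts.max(0).round())
circ(np.array([567.2,-104.9,52]),6.75,(0,255,255))
tip=o+T@[-3.65,58.7,-.3]; print('tip',tip); circ(tip,5,(0,0,255))
circ(tip+[0,0,3],6,(0,255,0))
circ(tip+[0,0,52],14,(255,255,255))
cv2.imwrite('pics/w7o.png',im)
E
```

```text
[244. 195.] [340. 288.]
tip [ 566.57415626 -104.60253112   59.51428918]
[253. 217.] [326. 288.]
[246. 215.] [335. 301.]
[180. 247.] [430. 486.]
```

View pics/w7o.png

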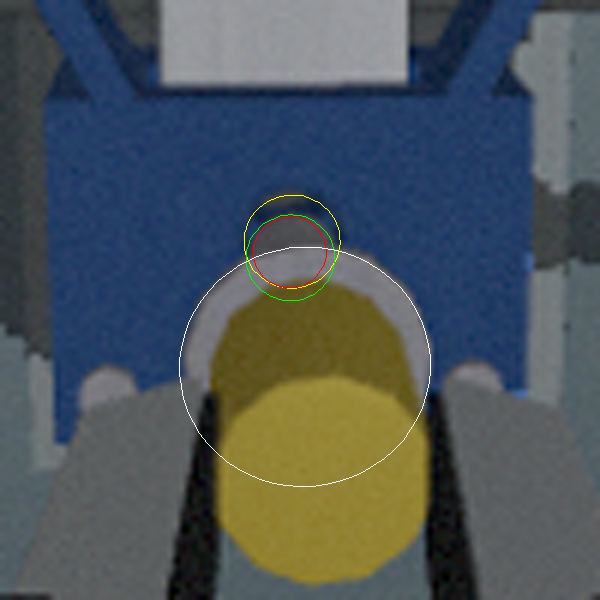

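Request:
{"name": "servo_tool", "arguments": {
  "commands": [
    {"dp": [0.2,2,0.1],"turn": [0,0,0]},
    {"dp": [0.2,4,0.1],"turn": [0,0,0]},
    {"dp": [0.1,6,0.1],"turn": [0,0,0]},
    {"dp": [0.1,7,0.1],"turn": [0,0,0]},
    {"dp": [0,8,0.1],"turn": [0,0,0]}
  ]
}}

```text
clock: 12.35
eef_pos: [567.6, -104.0, 110.1]
eef_rot: [-1.57, -0.049, 0.163]
wrist_force: [0.6, 0.6, -1.5]
finger_gap: 19.8
```

```bash
python3 -c "
from h import *
plan2([567.6,-104.1,106],9.4,-2.8)"
```

```text
t 12.35 pos [ 567.59 -104.03  110.11] rot [-89.97  -2.82   9.36] F [ 0.6  0.6 -1.5] M [-0.08  0.06 -0.03] gap 19.8
dp [-0.2   4.1  -0.07] turn [-0.03 -0.04  0.02] down in tool [-4.910e-02  9.988e-01 -5.000e-04]
```

Request:
{"name": "servo_tool", "arguments": {
  "commands": [
    {"dp": [-0.05,1,0],"turn": [0,0,0]},
    {"dp": [-0.1,2,0],"turn": [0,0,0]},
    {"dp": [-0.12,2.5,0],"turn": [0,0,0]}
  ]
}}

```text
clock: 12.6
eef_pos: [567.6, -104.0, 107.5]
eef_rot: [-1.57, -0.049, 0.163]
wrist_force: [-0.2, 0.6, -0.7]
finger_gap: 20.0
```

Request:
{"name": "servo_tool", "arguments": {
  "commands": [
    {"dp": [-0.05,1,0],"turn": [0,0,0]},
    {"dp": [-0.1,2,0],"turn": [0,0,0]},
    {"dp": [-0.12,2.5,0],"turn": [0,0,0]}
  ]
}}

```text
clock: 12.85
eef_pos: [567.5, -104.0, 104.8]
eef_rot: [-1.57, -0.049, 0.163]
wrist_force: [-0.6, -0.3, -0.5]
finger_gap: 19.6
```

Request:
{"name": "servo_tool", "arguments": {
  "commands": [
    {"dp": [-0.07,1.3,0],"turn": [0,0,0]},
    {"dp": [-0.13,2.6,0],"turn": [0,0,0]},
    {"dp": [-0.2,4,0],"turn": [0,0,0]}
  ]
}}

```text
clock: 13.1
eef_pos: [567.5, -104.0, 100.6]
eef_rot: [-1.57, -0.049, 0.163]
wrist_force: [-0.0, 1.0, -0.8]
finger_gap: 19.7
```

Request:
{"name": "servo_tool", "arguments": {
  "commands": [
    {"dp": [-0.07,1.3,0],"turn": [0,0,0]},
    {"dp": [-0.13,2.6,0],"turn": [0,0,0]},
    {"dp": [-0.2,4,0],"turn": [0,0,0]}
  ]
}}

```text
clock: 13.35
eef_pos: [567.5, -104.0, 96.5]
eef_rot: [-1.57, -0.049, 0.163]
wrist_force: [-0.0, -0.5, -1.0]
finger_gap: 19.6
```

```bash
python3 -c "
from h import *
plan2([567.6,-104.1,90],9.4,-2.8)"
```

```text
t 13.35 pos [ 567.48 -103.99   96.46] rot [-89.96  -2.8    9.36] F [-0.  -0.5 -1. ] M [-0.07  0.02 -0.01] gap 19.6
dp [-0.21  6.46 -0.13] turn [-0.04 -0.04 -0.  ] down in tool [-4.880e-02  9.988e-01 -7.000e-04]
```

Request:
{"name": "servo_tool", "arguments": {
  "commands": [
    {"dp": [-0.05,1,0],"turn": [0,0,0]},
    {"dp": [-0.1,2,0],"turn": [0,0,0]},
    {"dp": [-0.15,3,0],"turn": [0,0,0]},
    {"dp": [-0.2,4,0],"turn": [0,0,0]}
  ]
}}

```text
clock: 13.68
eef_pos: [567.5, -104.0, 92.4]
eef_rot: [-1.57, -0.049, 0.163]
wrist_force: [-0.9, 0.6, -1.2]
finger_gap: 19.8
```

Request:
{"name": "servo_tool", "arguments": {
  "commands": [
    {"dp": [-0.05,1,0],"turn": [0,0,0]},
    {"dp": [-0.1,2,0],"turn": [0,0,0]},
    {"dp": [-0.15,3,0],"turn": [0,0,0]},
    {"dp": [-0.2,4,0],"turn": [0,0,0]}
  ]
}}

```text
clock: 14.02
eef_pos: [567.5, -104.0, 88.3]
eef_rot: [-1.57, -0.049, 0.163]
wrist_force: [0.1, -0.6, -1.4]
finger_gap: 19.8
```

Request:
{"name": "servo_tool", "arguments": {
  "commands": [
    {"dp": [-0.05,1,0],"turn": [0,0,0]},
    {"dp": [-0.1,2,0],"turn": [0,0,0]},
    {"dp": [-0.15,3,0],"turn": [0,0,0]},
    {"dp": [-0.2,4,0],"turn": [0,0,0]}
  ]
}}

```text
clock: 14.35
eef_pos: [567.5, -104.0, 84.2]
eef_rot: [-1.57, -0.049, 0.163]
wrist_force: [0.5, 0.3, -1.4]
finger_gap: 19.3
```

Request:
{"name": "servo_tool", "arguments": {
  "commands": [
    {"dp": [-0.05,1,0],"turn": [0,0,0]},
    {"dp": [-0.1,2,0],"turn": [0,0,0]},
    {"dp": [-0.15,3,0],"turn": [0,0,0]},
    {"dp": [-0.2,4,0],"turn": [0,0,0]}
  ]
}}

```text
clock: 14.68
eef_pos: [567.5, -104.0, 80.1]
eef_rot: [-1.57, -0.049, 0.163]
wrist_force: [-0.6, -0.5, -1.2]
finger_gap: 20.0
```

Request:
{"name": "servo_tool", "arguments": {
  "commands": [
    {"dp": [-0.05,1,0],"turn": [0,0,0]},
    {"dp": [-0.1,2,0],"turn": [0,0,0]},
    {"dp": [-0.13,2.5,0],"turn": [0,0,0]}
  ]
}}

```text
clock: 14.93
eef_pos: [567.4, -104.0, 77.4]
eef_rot: [-1.57, -0.049, 0.163]
wrist_force: [-0.9, 0.0, -0.5]
finger_gap: 19.8
```

```bash
python3 -c "
from h import *
plan2([567.6,-104.1,90],9.4,-2.8)"
```

```text
t 14.93 pos [ 567.44 -103.97   77.41] rot [-89.96  -2.8    9.36] F [-0.9  0.  -0.5] M [-0.05  0.13 -0.01] gap 19.8
dp [  0.75 -12.57  -0.14] turn [-0.04 -0.04 -0.  ] down in tool [-4.880e-02  9.988e-01 -7.000e-04]
```

Request:
{"name": "servo_tool", "arguments": {
  "commands": [
    {"dp": [-0.05,1,0],"turn": [0,0,0]},
    {"dp": [-0.1,2,0],"turn": [0,0,0]},
    {"dp": [-0.13,2.5,0],"turn": [0,0,0]}
  ]
}}

```text
clock: 15.18
eef_pos: [567.6, -104.0, 74.9]
eef_rot: [-1.57, -0.049, 0.163]
wrist_force: [1.2, -0.5, 0.6]
finger_gap: 19.6
```

Request:
{"name": "servo_tool", "arguments": {
  "commands": [
    {"dp": [-0.05,1,0],"turn": [0,0,0]},
    {"dp": [-0.1,2,0],"turn": [0,0,0]},
    {"dp": [-0.13,2.5,0],"turn": [0,0,0]}
  ]
}}

```text
clock: 15.43
eef_pos: [567.8, -104.0, 72.5]
eef_rot: [-1.57, -0.05, 0.163]
wrist_force: [1.6, 0.1, 0.1]
finger_gap: 19.6
```

Request:
{"name": "servo_tool", "arguments": {
  "commands": [
    {"dp": [-0.05,1,0],"turn": [0,0,0]},
    {"dp": [-0.1,2,0],"turn": [0,0,0]},
    {"dp": [-0.13,2.5,0],"turn": [0,0,0]}
  ]
}}

```text
clock: 15.68
eef_pos: [567.8, -104.0, 69.9]
eef_rot: [-1.57, -0.05, 0.163]
wrist_force: [0.9, 0.3, 1.3]
finger_gap: 19.7
```

Request:
{"name": "servo_tool", "arguments": {
  "commands": [
    {"dp": [-0.05,1,0],"turn": [0,0,0]},
    {"dp": [-0.1,2,0],"turn": [0,0,0]},
    {"dp": [-0.13,2.5,0],"turn": [0,0,0]}
  ]
}}

```text
clock: 15.93
eef_pos: [567.8, -104.0, 67.2]
eef_rot: [-1.57, -0.05, 0.163]
wrist_force: [1.3, 0.9, 2.0]
finger_gap: 20.0
```

Request:
{"name": "servo_tool", "arguments": {
  "commands": [
    {"dp": [-0.05,1,0],"turn": [0,0,0]},
    {"dp": [-0.1,2,0],"turn": [0,0,0]},
    {"dp": [-0.1,2,0],"turn": [0,0,0]}
  ]
}}

```text
clock: 16.18
eef_pos: [567.7, -103.9, 64.9]
eef_rot: [-1.57, -0.05, 0.163]
wrist_force: [0.5, -0.9, -1.6]
finger_gap: 20.1
```

Request:
{"name": "servo_tool", "arguments": {
  "commands": [
    {"dp": [-0.03,0.6,0],"turn": [0,0,0]},
    {"dp": [-0.05,1.2,0],"turn": [0,0,0]},
    {"dp": [-0.05,1.2,0],"turn": [0,0,0]}
  ]
}}

```text
clock: 16.43
eef_pos: [567.7, -103.9, 63.6]
eef_rot: [-1.57, -0.05, 0.163]
wrist_force: [0.8, 0.8, -1.9]
finger_gap: 19.8
```

Ball passed. The collar should land at a TCP height of about 62.7, so I'll push gently until I feel it.

Request:
{"name": "servo_tool", "arguments": {
  "commands": [
    {"dp": [-0.03,0.5,0],"turn": [0,0,0]},
    {"dp": [-0.05,1,0],"turn": [0,0,0]},
    {"dp": [-0.05,1,0],"turn": [0,0,0]}
  ]
}}

```text
clock: 16.68
eef_pos: [567.8, -103.9, 62.6]
eef_rot: [-1.57, -0.05, 0.163]
wrist_force: [1.8, 0.7, 0.6]
finger_gap: 19.6
```

Request:
{"name": "servo_tool", "arguments": {
  "commands": [
    {"dp": [0,0.5,0],"turn": [0,0,0]},
    {"dp": [-0.05,1,0],"turn": [0,0,0]},
    {"dp": [-0.05,1,0],"turn": [0,0,0]}
  ]
}}

```text
clock: 16.93
eef_pos: [568.1, -104.0, 62.2]
eef_rot: [-1.571, -0.051, 0.163]
wrist_force: [0.1, 0.1, 7.6]
finger_gap: 19.6
```

Request:
{"name": "servo_tool", "arguments": {
  "commands": [
    {"dp": [0,0.5,0],"turn": [0,0,0]},
    {"dp": [0,1,0],"turn": [0,0,0]},
    {"dp": [0,1,0],"turn": [0,0,0]}
  ]
}}

```text
clock: 17.18
eef_pos: [568.4, -104.1, 62.1]
eef_rot: [-1.571, -0.051, 0.163]
wrist_force: [-2.3, 0.4, 10.4]
finger_gap: 19.7
```

Request:
{"name": "servo_tool", "arguments": {
  "commands": [
    {"dp": [0,0,0],"turn": [0,0,0]},
    {"dp": [0,0,0],"turn": [0,0,0]}
  ]
}}

```text
clock: 17.35
eef_pos: [568.4, -104.1, 62.3]
eef_rot: [-1.571, -0.052, 0.163]
wrist_force: [-0.3, 0.7, 3.6]
finger_gap: 19.8
```

The collar is felt on the block: the force rises to 10 N with no further travel. I'll open and lift straight up.

Request:
{"name": "servo_tool", "arguments": {
  "commands": [
    {"dp": [0,0,0],"turn": [0,0,0]},
    {"dp": [0,0,0],"turn": [0,0,0]},
    {"dp": [0,0,0],"turn": [0,0,0]},
    {"dp": [0,0,0],"turn": [0,0,0]}
  ],
  "grip": -0.1
}}

```text
clock: 17.68
eef_pos: [568.2, -104.1, 62.0]
eef_rot: [-1.571, -0.051, 0.163]
wrist_force: [0.0, 0.5, -0.3]
finger_gap: 42.7
```

Request:
{"name": "servo_tool", "arguments": {
  "commands": [
    {"dp": [0.5,-10,0],"turn": [0,0,0]},
    {"dp": [1.5,-30,0],"turn": [0,0,0]},
    {"dp": [3,-60,0],"turn": [0,0,0]},
    {"dp": [5,-100,0],"turn": [0,0,0]},
    {"dp": [6,-130,0],"turn": [0,0,0]}
  ]
}}

```text
clock: 18.1
eef_pos: [567.7, -104.2, 195.6]
eef_rot: [-1.572, -0.052, 0.163]
wrist_force: [-0.2, -0.0, 0.5]
finger_gap: 51.9
```

Request:
{"name": "servo_tool", "arguments": {
  "commands": [
    {"dp": [0,0,40],"turn": [0,0,0]},
    {"dp": [0,0,80],"turn": [0,0,0]},
    {"dp": [0,0,120],"turn": [0,0,0]},
    {"dp": [0,0,150],"turn": [0,0,0]},
    {"dp": [0,0,150],"turn": [0,0,0]}
  ]
}}

```text
clock: 18.52
eef_pos: [542.4, 48.1, 196.6]
eef_rot: [-1.571, -0.053, 0.167]
wrist_force: [0.8, -0.4, -0.4]
finger_gap: 51.6
```

```bash
python3 -c "
from h import *
plan2([537,80,200],9.4,0)
c=manip.camera('top'); save('w',c['img'],'top8.png'); np.savez('pics/top8.npz',**c)
c=manip.camera('side'); save('w',c['img'],'s8.png'); np.savez('pics/s8.npz',**c)
im=cv2.imread('pics/top8.png'); cv2.imwrite('pics/t8c.png',cv2.resize(im[160:230,290:375],None,fx=8,fy=8,interpolation=cv2.INTER_CUBIC))
im=cv2.imread('pics/s8.png'); cv2.imwrite('pics/s8c.png',cv2.resize(im[195:275,265:365],None,fx=7,fy=7,interpolation=cv2.INTER_CUBIC))
"
```

```text
t 18.52 pos [542.39  48.11 196.56] rot [-90.01  -3.06   9.58] F [ 0.8 -0.4 -0.4] M [-0.03  0.1   0.01] gap 51.6
dp [ 0.18 -3.44 32.34] turn [0.   0.18 3.06] down in tool [-5.330e-02  9.986e-01  2.000e-04]
```

View pics/t8c.png

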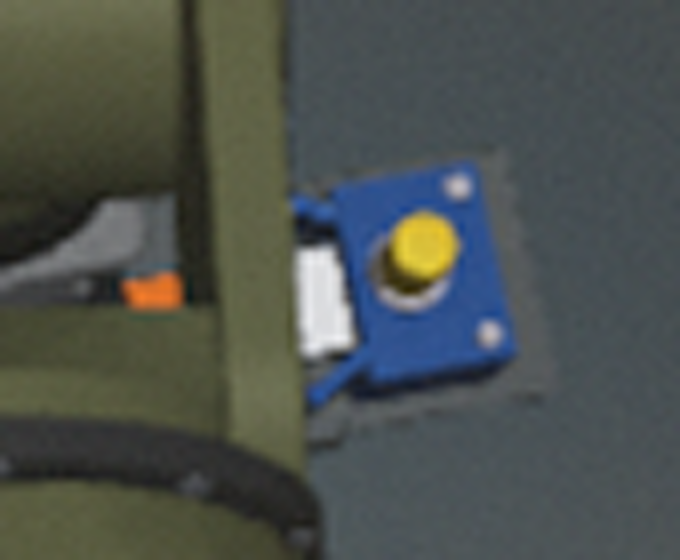

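View pics/s8c.png

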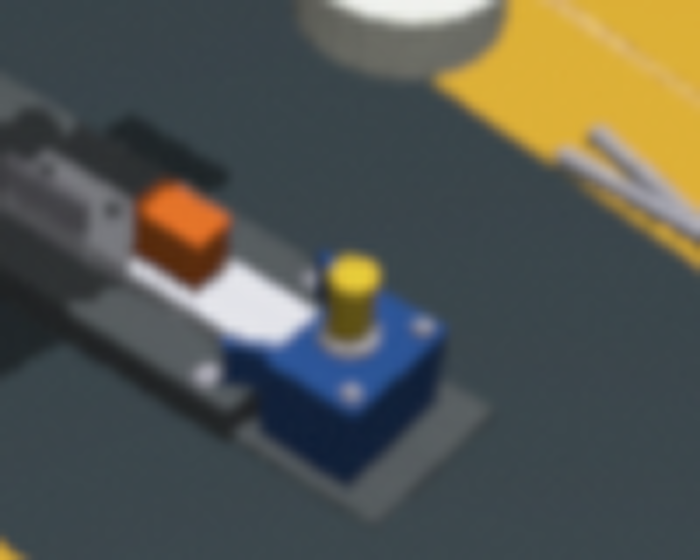

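View pics/top8.png

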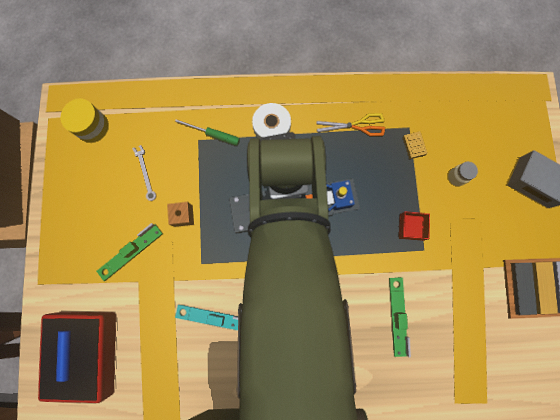

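The pin stands upright in the block with its collar down (side crop: knob top (355,272), collar (352,338)). The bystanders have not moved. I'll check tilt and height numerically.

```bash
python3 - <<'E'
from h import *
c=dict(np.load('pics/top8.npz')); s=dict(np.load('pics/s8.npz'))
f=lambda c,x,y,z,sc,o: onz(c,(x+.5)/sc+o[0]-.5,(y+.5)/sc+o[1]-.5,z).round(1)
print(f(c,425,245,92,8,(290,160)), f(c,411,275,56,8,(290,160)))
print(f(s,355,272,92,7,(265,195)), f(s,352,338,56,7,(265,195)))
# triangulate knob top
A=[];b=[]
for d,(x,y,sc,o) in ((c,(425,245,8,(290,160))),(s,(355,272,7,(265,195)))):
    R,p=pose(d); v=R@ray(d,(x+.5)/sc+o[0]-.5,(y+.5)/sc+o[1]-.5); v/=np.linalg.norm(v); M=np.eye(3)-np.outer(v,v); A.append(M); b.append(M@p)
print('knob top tri',np.linalg.lstsq(np.vstack(A),np.hstack(b),rcond=None)[0].round(1))
st=manip.read_state(); print(st['qd'].round(3),st['wrist_force'].round(1))
E
```

```text
[ 567.9 -104.6   92. ] [ 565.6 -105.1   56. ]
[ 568.8 -105.1   92. ] [ 566.1 -109.8   56. ]
knob top tri [ 568.3 -104.9   92. ]
[-0.043  0.011 -0.004 -0.002 -0.004 -0.012] [ 0.1  1.1 -0.1]
```

The knob top triangulates to z = 92.0 mm, which is exactly the fully-home height. I'm handing in.

```bash
python3 -c "
from h import *
print(manip.sign_off())"
```

```text
the job is handed in; nothing more can be done
None
```

The guide is hinged back onto the bed and the pin is fully home. I handed the job in at about 18.6 s of robot time; no verdict is reported.

**Guide:** I gripped it by the orange block, turned it square to the bed and slid it about 61 mm into the slot. It seated at 13 N with almost no further advance, and I released it there.

**Pin:** I lifted it out of the stand; it sat tilted about 2.8° in the fingers, so I tilted the tool to bring it upright. It went down through the block's upper bore and the guide's eye with no noticeable force. It then passed the spring ball at a few N, and the collar landed on the block at about 10 N. I let go and moved the arm clear.

**Last checks:**
- **Height:** the knob top measures 92.0 mm, which is the height for a collar fully home. It lies about 1 mm from the bore position I measured.
- **Upright:** the pin looks upright in both views.
- **Surroundings:** the other things on the bench show no visible movement, and the wrist force is near zero.

**Disagreement:** the collar centre read off the pictures differed by 2 to 5 mm from the knob position. I put that down to reading a coarse, partly hidden collar edge. It doesn't fit with the height reading or with the collar felt on the block.

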